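# Level, index and load the sample turner

## Task

Get the sample turner ready for its run. First screw its two levelling feet until both bubbles rest between their lines, then turn the spindle between its centres until the white line on its hub faces straight up. After that lay every square vial from the bench flat in a pocket of its own on the carrier, and last throw the clamp lever fully over, away from the robot; level and mark must still be right at the end, and leave the other things on the bench alone.

Things in the scene. Friction and masses are not known exactly. Their poses are not given: they have to be found in the camera images.
- foot_a_grip (a point): Levelling foot A: upright screw at the near left corner (as the robot sees it) of the grey base. Head: upright steel bar 36 x 12 mm, 32 mm high, on a 32 mm disc. The point is on the screw's axis, 12 mm below the bar's top, 30 mm above the base plate; x runs along the bar. Clockwise from above raises this corner. Friction 0.12 N m, stays where left; starts 0.25 to 0.5 turn too low; end stop 0.4 turn above level.
- bubble_a (a joint): Offset (m) of the white 10 mm bubble in the spirit level of foot A (58 mm green vial along the base's left edge, two black lines 19 mm apart): 0 when level, positive while foot A is too low (bubble away from the foot). It falls by 6 mm for each radian the foot is turned clockwise. Between the lines = within 4 mm of 0.
- level_a (a point): Middle of the spirit level of foot A, half-way between its lines, on its top face; z square to the base.
- foot_b_grip (a point): Levelling foot B: upright screw at the far right corner (as the robot sees it) of the grey base. Head: upright steel bar 36 x 12 mm, 32 mm high, on a 32 mm disc. The point is on the screw's axis, 12 mm below the bar's top, 30 mm above the base plate; x runs along the bar. Clockwise from above raises this corner. Friction 0.12 N m, stays where left; starts 0.25 to 0.5 turn too low; end stop 0.4 turn above level.
- bubble_b (a joint): Offset (m) of the white 10 mm bubble in the spirit level of foot B (58 mm green vial along the base's far edge, right half, two black lines 19 mm apart): 0 when level, positive while foot B is too low (bubble away from the foot). It falls by 6 mm for each radian the foot is turned clockwise. Between the lines = within 4 mm of 0.
- level_b (a point): Middle of the spirit level of foot B, half-way between its lines, on its top face; z square to the base.
- hub (a point): Middle of the spindle's round grip hub (dark steel cylinder, 40 mm across, 50 mm long), on the spindle's axis, 95 mm above the bench, at the spindle's right-hand end. y: along the axis, to the robot's left; z: towards the mark. Turns without end either way, friction 0.25 N m, stays where left: pinch the hub across and roll the hand about the axis, a part turn at a time.
- post (a point): Middle of the top of the right-hand white post (40 x 20 mm, 105 mm above the bench, 50 mm to the right of the hub's middle) that carries one of the two pointed centres; the other post, alike, is 260 mm to the left. Left of the hub, 25 mm from its end, begins the sample carrier: 134 mm long, sweeping a radius of 47 mm about the axis.
- mark (a point): The mark: a white line 5 mm wide along the hub's surface; the point is the line's middle, 20 mm from the axis, z pointing outwards from the axis. The pockets of the carrier open to the same side.
- pocket0 (a point): Pocket 0 of 3 (grey rims) on the aluminium carrier (0 next to the hub, 44 mm apart along the axis): the point where the middle of a vial lying in it comes to rest, 9 mm above its floor and 29 mm out from the spindle's axis. x runs along the pocket, across the spindle; z out of it. Inside 72 mm long and 24 mm wide, with rims 6 mm high; the strips between neighbouring pockets are 20 mm wide.
- pocket1 (a point): Pocket 1 of 3 (grey rims) on the aluminium carrier (0 next to the hub, 44 mm apart along the axis): the point where the middle of a vial lying in it comes to rest, 9 mm above its floor and 29 mm out from the spindle's axis. x runs along the pocket, across the spindle; z out of it. Inside 72 mm long and 24 mm wide, with rims 6 mm high; the strips between neighbouring pockets are 20 mm wide.
- pocket2 (a point): Pocket 2 of 3 (grey rims) on the aluminium carrier (0 next to the hub, 44 mm apart along the axis): the point where the middle of a vial lying in it comes to rest, 9 mm above its floor and 29 mm out from the spindle's axis. x runs along the pocket, across the spindle; z out of it. Inside 72 mm long and 24 mm wide, with rims 6 mm high; the strips between neighbouring pockets are 20 mm wide.
- vial0_mid (a point): Square sample vial 0: glass-grey body 18 x 18 mm, with a round white cap 17 mm across, 64 mm long in all, 30 to 60 g, lying on the bench (may be absent). The point is its middle, 9 mm above what it lies on; x runs along it towards the cap. It may lie on any of its four sides and either way round.
- vial1_mid (a point): Square sample vial 1: glass-grey body 18 x 18 mm, with a round white cap 17 mm across, 64 mm long in all, 30 to 60 g, lying on the bench (may be absent). The point is its middle, 9 mm above what it lies on; x runs along it towards the cap. It may lie on any of its four sides and either way round.
- vial2_mid (a point): Square sample vial 2: glass-grey body 18 x 18 mm, with a round white cap 17 mm across, 64 mm long in all, 30 to 60 g, lying on the bench (may be absent). The point is its middle, 9 mm above what it lies on; x runs along it towards the cap. It may lie on any of its four sides and either way round.
- clamp (a joint): Clamp lever of the spindle at the left end of the base, rad: 0 leaning towards the robot (open), 1.0 leaning away (clamped). Pivots about the base's left-right line, stays where left (0.12 N m); it does not affect the friction of the spindle.
- clamp_knob (a point): Centre of the black ball (24 mm) at the end of the 55 mm clamp lever, about 110 mm above the bench. The pivot is 48 mm below it and 26 mm farther from the robot when the lever is open; pushing the ball away from the robot clamps it.
- jar1: Bystander: small glass jar, 32 mm across, 55 mm high; leave alone. Origin at its underside.
- jar2: Bystander: small white jar, 36 mm across, 62 mm high; leave alone. Origin at its underside.
- amber: Bystander: brown bottle, 60 mm across, 130 mm high; leave alone. Origin at its underside.
- spatula: Bystander: steel spatula lying on the right; leave alone. Origin at its underside.
- collar: Bystander: aluminium ring 44 mm across, 12 mm high; leave alone. Origin at its underside.
Things that resemble listed ones, but are neither listed nor needed, are in the scene too. What is shaped like the part that bears vial0_mid but green or turquoise is not meant.

How it is judged:
On the way, in this order (a step that is already met when the one before it is completed fails the run):
1. both bubbles rest between their lines (value of joint bubble_a between -0.0042 and 0.0042 m and value of joint bubble_b between -0.0042 and 0.0042 m and angle between level_a's own z axis and vertical below 0.012 rad), for 0.3 s.
2. the mark on the hub faces straight up, the base still level (all of step 1 and angle between mark's own z axis and vertical below 0.087 rad), for 0.2 s.
3. every vial lies in a pocket (((distance between vial0_mid and pocket0 below 0.009 m and z of vial0_mid in the frame of pocket0 between -0.0025 and 0.0025 m and angle between the x axis of vial0_mid and the x axis of pocket0, either way round below 0.16 rad) or (distance between vial0_mid and pocket1 below 0.009 m and z of vial0_mid in the frame of pocket1 between -0.0025 and 0.0025 m and angle between the x axis of vial0_mid and the x axis of pocket1, either way round below 0.16 rad) or (distance between vial0_mid and pocket2 below 0.009 m and z of vial0_mid in the frame of pocket2 between -0.0025 and 0.0025 m and angle between the x axis of vial0_mid and the x axis of pocket2, either way round below 0.16 rad)) and ((distance between vial1_mid and pocket0 below 0.009 m and z of vial1_mid in the frame of pocket0 between -0.0025 and 0.0025 m and angle between the x axis of vial1_mid and the x axis of pocket0, either way round below 0.16 rad) or (distance between vial1_mid and pocket1 below 0.009 m and z of vial1_mid in the frame of pocket1 between -0.0025 and 0.0025 m and angle between the x axis of vial1_mid and the x axis of pocket1, either way round below 0.16 rad) or (distance between vial1_mid and pocket2 below 0.009 m and z of vial1_mid in the frame of pocket2 between -0.0025 and 0.0025 m and angle between the x axis of vial1_mid and the x axis of pocket2, either way round below 0.16 rad)) and ((distance between vial2_mid and pocket0 below 0.009 m and z of vial2_mid in the frame of pocket0 between -0.0025 and 0.0025 m and angle between the x axis of vial2_mid and the x axis of pocket0, either way round below 0.16 rad) or (distance between vial2_mid and pocket1 below 0.009 m and z of vial2_mid in the frame of pocket1 between -0.0025 and 0.0025 m and angle between the x axis of vial2_mid and the x axis of pocket1, either way round below 0.16 rad) or (distance between vial2_mid and pocket2 below 0.009 m and z of vial2_mid in the frame of pocket2 between -0.0025 and 0.0025 m and angle between the x axis of vial2_mid and the x axis of pocket2, either way round below 0.16 rad))), for 0.3 s.
4. the clamp lever is thrown over (value of joint clamp above 0.85 rad), for 0.2 s.
At the end, for the whole second after the job is handed in: Both bubbles within 4.2 mm of mid-level, base within 0.7 degrees of level, mark within 5 degrees of straight up, every vial at rest flat on the floor of a pocket (middle within 9 mm of the pocket's, lengthwise within 9 degrees), clamp lever beyond 0.85 of its 1.0 rad (all of step 2 and all of step 3 and linear speed of each of vial0, vial1, vial2 below 0.02 m/s and value of joint clamp above 0.85 rad); the robot touches nothing.
It fails at once if one of the other things on the bench is pushed more than 40 mm (distance of any of jar1, jar2, amber, spatula, collar from where it was at the start of the episode above 0.04 m).
Of vial0, vial1, vial2 only 2 to 3 are there at a start; the rules pass over those that are not, and their reading is None.
At some moment in a run one of vial0, vial1, vial2 may be knocked a few centimetres aside while the robot is not near it.
Once in a run the grip may slacken for a moment while it holds something.
It also fails if it takes over 192 s, if anything falls off the work surface, if the arm or the gripper's body presses on something with over 40 N, if the wrist force passes 120 N, or if a joint passes its speed limit or range.

## Robot

A 6-joint arm with a two-finger parallel gripper is mounted at the origin on the work surface. World frame = base frame: x ahead of the robot, y to its left, z up, the work surface at z = 0. Lengths are in m, angles in rad, forces in N, time in s.
With the tool pointing down it reaches from about 0.35 to 0.975 m from the base axis. Payload 4.9 kg.
Tool frame: the origin (TCP) lies at the very end of the fingers, on their centre line; the grasp point (between the pads) lies 19 mm behind it (manip.tcp_to_grasp is the distance from the TCP to the grasp point, in m); z points along the fingers, y is the line along which they close (so a half turn about z gives the same grasp; the last joint's range is limited). The gripper opens to 85 mm and grips with 20 to 120 N. Pads are 22 mm wide; open, the fingers measure 114 mm over their backs; the gripper's body (76 mm by 85 mm) begins 54 mm behind the grasp point. The pads swing forward as they close: fully open they stand 13 mm farther back than shut.
Start: joints at [1.132, 0.053, 1.613, -0, 1.476, -0.119], TCP at [0.196, 0.593, 0.231] pointing down, gripper open.
Joint ranges: [-3.01, 3.01], [-1.01, 2.22], [0.06, 2.58], [-1.02, 4.17], [0.09, 2.62], [-3.14, 3.14]. Speed limits (rad/s): [2.57, 2.57, 3.14, 3.14, 3.14, 3.14].

## Interface

Orientations are given as a 3x3 rotation matrix whose columns are the frame's x, y, z axes.
In Python, from cell import manip, camera gives the robot as it stands. The module is installed in compiled form; this text tells all that it offers.
- The arm moves only by the shell command python3 -m inch 'ROWS' [FORCE]. ROWS is JSON, one flat list of numbers, 7 for each row, row after row: the gripper's target within -1 to 1 (shut at 1, half-way at 0, fully open at -1), then the shift along the tool's x, y, z scaled (see below), then the turn, a rotation vector about the tool's x, y, z scaled (see below). In form: [jaw, x, y, z, ax, ay, az, jaw, x, y, z, ax, ay, az, ...]. A call has 1 to 12 rows; each row shifts and turns the commanded pose from where the row before left it, along the tool's axes as they then stand; what a row does not reach is not made up. The controller multiplies each number of a shift by 20 cm and each number of a turn by pi/2 rad. A row lasts 1/12 s, in which the tool goes at most 41.7 mm and 7.16 degrees, less where a joint would pass 70% of its speed; a pose out of reach is approached as far as the arm can. A call with a number of a shift or a turn outside -1 to 1 is refused whole. A call with a gripper value outside its range is refused whole. The fingers move at their own pace and stop on an object; FORCE is the grip in N (left out, the last holds). Time passes only in rows, so rows that do not move let the fingers close. It gives the time, the measured TCP pose, the force, the opening and the grip force at its end, in the units of the state.
- manip.get_state(): the state, without advancing time (a new reading comes with each control period).
- camera(name): name is "side" or "top"; returns a dict with "image" (480x640x3 uint8, red, green, blue), "depth" (480x640 float32, m along the optical axis (not along the pixel's ray), 0 where there is no reading), "K" (3x3 intrinsics, pixels), "R" (3x3) and "t" (3): a world point X has camera coordinates R X + t. Camera axes: x right, y down, z forward; pixel columns grow to the right and rows downward; lengths in m; the calibration is good to about 2 mm. A picture is of the moment at which its call begins.
- manip.finish_job(): hands the job in; it is judged then, once.
The state is a dict: "t": time; "qpos": joint angles; "dq": joint speeds; "joint_efforts": joint torques, N m; "ee_pos": TCP position; "tcp_rot": TCP orientation; "contact_force": force on the tool from outside, world axes, zero at the start; "ft_torque": the same for the moment, N m; "gripper_width": opening from 0.0 (shut) to 1.0 (fully open); "gripper_force": force on a finger pad.
Only numpy, scipy, OpenCV 4.12 (cv2) and the standard library are available. Lean on these libraries where they do the work, as an engineer would, in place of code of your own. Each camera call takes 0.05 s, during which the arm holds its last target. There are 200 camera calls.

## Working session

There is one attempt and no reset: what is moved stays moved. The work goes in short steps, Python scripts to look and compute and a shell command to move; the robot and the scene stay as the last step left them, time stands still between calls to the robot, and variables do not carry over. Pictures are saved under pics/ and viewed, at most 14 in all, crops included, and the job is handed in when it is done.

```bash
mkdir -p pics; cat > h.py <<'E'
import numpy as np, cv2
from cell import manip, camera
def snap(n,f):
    c=camera(n); cv2.imwrite(f'pics/{f}.png',c['image'][:,:,::-1]); np.savez(f'/tmp/{f}.npz',**c); return c
def ld(f): return np.load(f'/tmp/{f}.npz')
def px(c,u,v,d=None):
    d=np.median([x for x in c['depth'][int(v)-1:int(v)+2,int(u)-1:int(u)+2].ravel() if x>0]) if d is None else d
    p=np.linalg.inv(c['K'])@[u,v,1]*d
    return c['R'].T@(p-c['t'])
def ray_z(c,u,v,z):
    r=c['R'].T@np.linalg.inv(c['K'])@[u,v,1]; o=-c['R'].T@c['t']
    return o+r*(z-o[2])/r[2]
def proj(c,X):
    p=c['K']@(c['R']@np.array(X)+c['t']); return p[:2]/p[2]
E
python3 - <<'E'
from h import *
np.set_printoptions(precision=3,suppress=True)
s=manip.get_state()
print(s)
for n in('side','top'):
    c=snap(n,n+'0'); print(c['K'],c['R'],-c['R'].T@c['t'])
E
```

```text
{'t': 0.0, 'qpos': array([ 1.132,  0.053,  1.614, -0.   ,  1.476, -0.119]), 'dq': array([ 0.001, -0.001, -0.001, -0.   , -0.001,  0.002]), 'joint_efforts': array([ -0.001, -39.368, -37.018,  -0.   ,   0.007,   0.   ]), 'ee_pos': array([0.196, 0.593, 0.23 ]), 'tcp_rot': array([[-0.949,  0.314, -0.001],
       [ 0.314,  0.949, -0.002],
       [ 0.   , -0.002, -1.   ]]), 'contact_force': array([-0.724, -0.175, -0.088]), 'ft_torque': array([-0.025, -0.039,  0.02 ]), 'gripper_force': 0.0, 'gripper_width': 1.000086111866933}
[[544.483   0.    324.647]
 [  0.    544.483 240.338]
 [  0.      0.      1.   ]] [[ 0.75  -0.661 -0.004]
 [-0.511 -0.575 -0.639]
 [ 0.42   0.482 -0.769]] [-0.183 -0.705  1.244]
[[576.777   0.    322.122]
 [  0.    576.777 245.114]
 [  0.      0.      1.   ]] [[ 0.019 -0.999  0.032]
 [-0.985 -0.024 -0.172]
 [ 0.173 -0.029 -0.985]] [0.221 0.032 1.404]
```

View pics/top0.png

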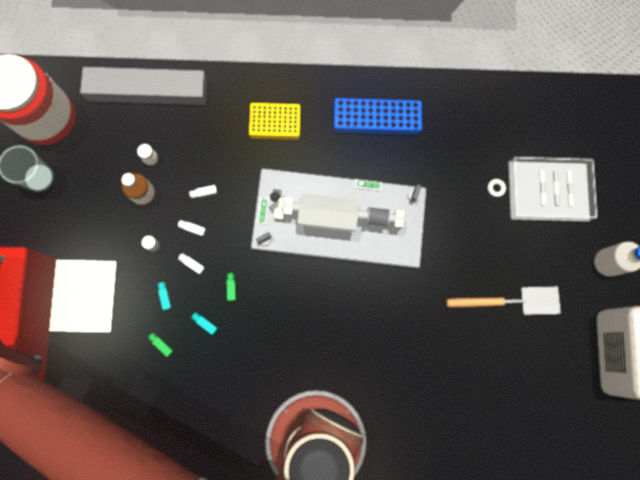

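View pics/side0.png

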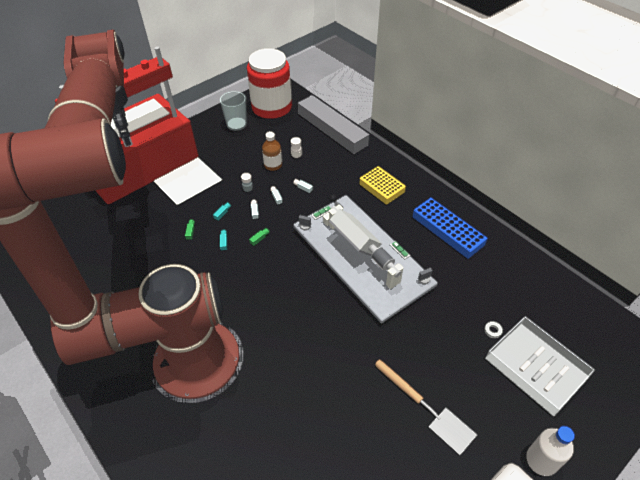

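The top view shows the base at (250–427, 170–268). Foot A is at (264,239), foot B at (415,193) and the hub at (379,215). Three vials lie at (203,191), (191,228) and (191,263). I'll zoom in on the turner next.

```bash
python3 - <<'E'
import cv2,numpy as np
from h import *
np.set_printoptions(precision=3,suppress=True)
a=cv2.imread('pics/top0.png')[165:275,240:440]
b=cv2.imread('pics/side0.png')[190:325,285:445]
a=cv2.resize(a,(800,440),interpolation=cv2.INTER_CUBIC)
cv2.imwrite('pics/ta.png',a); cv2.imwrite('pics/sa.png',cv2.resize(b,(711,600),interpolation=cv2.INTER_CUBIC))
c=ld('top0')
for n,u,v in [('footA',264,239),('footB',416,193),('hub',379,215),('base',300,250),('base2',400,250),('knob',276,195),('postR',399,219),('postL',281,212),('v',203,191),('v',191,228),('v',191,263)]: print(n,px(c,u,v))
E
```

```text
footA [0.466 0.13  0.071]
footB [ 0.586 -0.228  0.076]
hub [ 0.521 -0.135  0.115]
base [0.448 0.045 0.034]
base2 [ 0.455 -0.197  0.03 ]
knob [0.559 0.102 0.124]
postR [ 0.515 -0.183  0.103]
postL [0.534 0.093 0.065]
v [0.592 0.288 0.018]
v [0.499 0.313 0.015]
v [0.413 0.308 0.016]
```

View pics/ta.png

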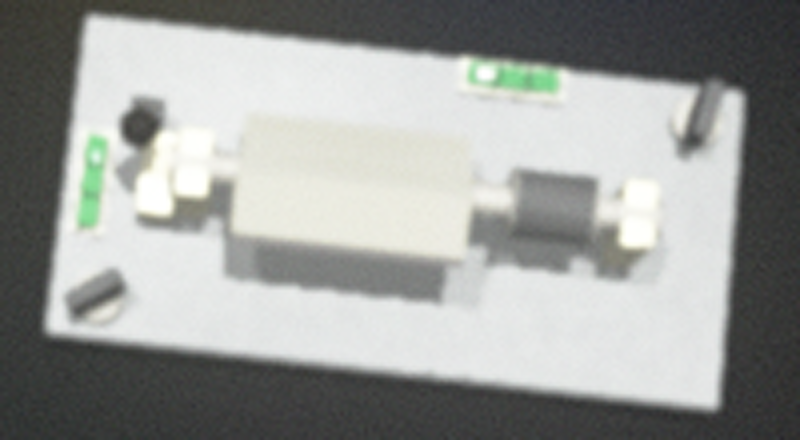

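View pics/sa.png

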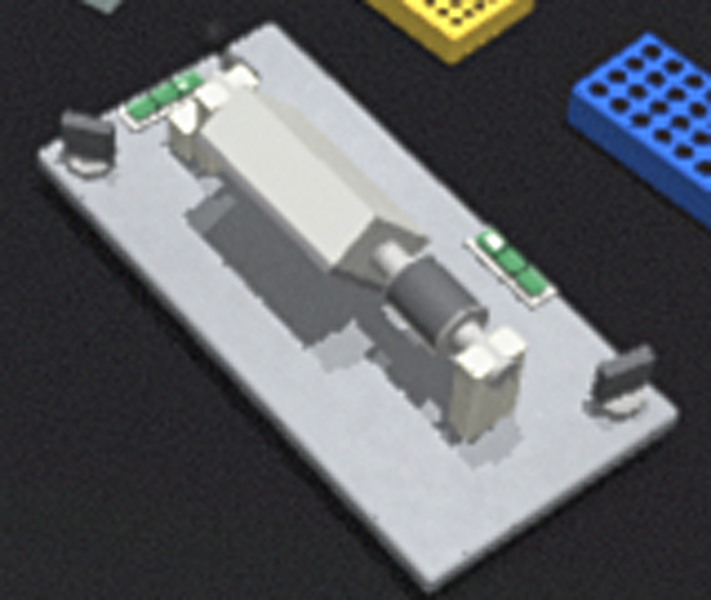

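The bubbles sit at the far ends, away from the feet. The mark isn't visible and the carrier's back faces up, so the pockets face down. I'll fit the geometry from both depth clouds.

```bash
cat >> h.py <<'E'
def cloud(c):
    v,u=np.nonzero(c['depth']>0); d=c['depth'][v,u]
    P=(np.linalg.inv(c['K'])@np.stack([u*d,v*d,d]))
    return (c['R'].T@(P-c['t'][:,None])).T, c['image'][v,u].astype(int)
def box(P,lo,hi): return np.all((P>lo)&(P<hi),axis=1)
def rect(P):
    (cx,cy),(w,h),a=cv2.minAreaRect((P[:,:2]*1000).astype(np.float32))
    if w<h: a+=90; w,h=h,w
    return np.array([cx,cy,w,h,a])
E
python3 - <<'E'
from h import *
np.set_printoptions(precision=4,suppress=True)
for n in('top0','side0'):
    P,C=cloud(ld(n)); print(n)
    m=box(P,[.38,-.28,.02],[.47,.1,.045]); A=np.c_[P[m][:,:2],np.ones(m.sum())]
    for _ in range(3):
        s=np.linalg.lstsq(A,P[m][:,2],rcond=None)[0]; r=abs(A@s-P[m][:,2])
        k=r<.006; A=A[k]; idx=np.nonzero(m)[0][k]; m=np.zeros_like(m); m[idx]=True
    print('plate z=ax+by+c',s,len(A))
    for nm,lo,hi in [('A',[.43,.09,0],[.50,.17,.1]),('B',[.54,-.27,0],[.64,-.18,.1])]:
        h=P[:,2]-(P[:,:2]@s[:2]+s[2])
        k=box(P,lo,hi)&(h>.030)&(h<.06); Q=P[k]; 
        print(nm,k.sum(),rect(Q),Q[:,2].max(),'pl',Q.mean(0)[:2]@s[:2]+s[2])
        w,V=np.linalg.eigh(np.cov(Q[:,:2].T)); print('  pca',np.degrees(np.arctan2(V[1,1],V[0,1])),np.sqrt(w)*3.46,Q.mean(0))
    for nm,lo,hi in [('hub',[.49,-.157,.09],[.56,-.112,.13]),('postR',[.47,-.21,.095],[.57,-.165,.12]),('postL',[.47,.05,.095],[.55,.12,.12]),('carr',[.44,-.09,.07],[.6,.06,.16])]:
        k=box(P,lo,hi); print(nm,k.sum(),P[k].mean(0),np.percentile(P[k][:,2],[5,50,97]),rect(P[k]))
    m=box(P,[.36,-.35,.012],[.68,.2,.045])&(np.ptp(C,axis=1)<30)&(C.mean(1)>110); print('base',rect(P[m]))
    W=P[box(P,[.38,.25,.006],[.64,.36,.03])]; Wm=C[box(P,[.38,.25,.006],[.64,.36,.03])]
    for y0,x0 in [(.288,.592),(.313,.499),(.308,.413)]:
        k=(np.hypot(W[:,0]-x0,W[:,1]-y0)<.045); Q=W[k]; 
        br=Wm[k].mean(1); print('vial',k.sum(),rect(Q),Q[:,2].max(), Q[br>np.percentile(br,75)].mean(0)[:2]-Q.mean(0)[:2])
E
```

```text
top0
plate z=ax+by+c [0.0472 0.0075 0.0115] 2389
A 84 [470.5165 131.6759  34.7156  13.4855 118.9116] 0.08280891709859665 pl 0.03469541656744934
  pca 120.6225487577345 [0.0131 0.0345] [0.4702 0.1314 0.0733]
B 77 [ 587.4161 -230.3112   36.8002   11.9972  164.8812] 0.0817717901033143 pl 0.03748981904123107
  pca 164.1882448388368 [0.0122 0.0361] [ 0.587  -0.2297  0.0758]
hub 326 [ 0.5182 -0.1345  0.109 ] [0.0977 0.1099 0.1167] [ 520.0886 -134.5139   44.7472   42.4374   90.029 ]
postR 196 [ 0.5163 -0.1826  0.1023] [0.097  0.1023 0.1074] [ 516.3265 -181.7236   41.5193   31.9219    3.3408]
postL 196 [0.5348 0.0715 0.106 ] [0.0998 0.1053 0.1168] [535.8491  69.4806  83.6555  40.5469  49.6402]
carr 1958 [ 0.524  -0.0164  0.1162] [0.0849 0.1183 0.1378] [530.5328 -14.7399 150.2384  87.1959  84.7809]
base [530.7934 -49.7516 410.8845 201.4935  84.8263]
vial 214 [590.7723 278.7557  70.5669  62.5025 139.0837] 0.02444099662555166 [nan nan]
vial 204 [496.5571 311.8777  64.2374  55.5861  42.7837] 0.02444853115830751 [nan nan]
vial 208 [418.381  311.6568  71.8372  55.8884  86.2628] 0.02497269065240616
[... 517 characters left out ...]
-0.1843  0.1011] [0.0965 0.1011 0.1055] [ 513.0609 -182.2911   40.0328   32.8984  177.4992]
postL 83 [0.5321 0.0788 0.1064] [0.0982 0.1052 0.1184] [534.3347  73.7926  81.0922  31.3926  48.3388]
carr 1064 [ 0.5134 -0.0272  0.1163] [0.085  0.1184 0.1363] [527.1716 -19.1585 141.0074  88.4692  84.032 ]
base [527.8301 -48.9816 413.0132 204.2376  85.0383]
vial 108 [589.2114 289.1061  55.7585  49.8286 144.1047] 0.021845316888459986 [0.0045 0.0007]
vial 102 [510.4821 307.3109  68.6579  43.8404  68.4047] 0.02171226300286431 [0.0013 0.0019]
vial 99 [410.9139 308.0639  69.3432  17.8797  58.4342] 0.023547567903769367 [0.0006 0.0003]<stdin>:21: RuntimeWarning: Mean of empty slice.
  ret = um.true_divide(
```

```bash
cat >> h.py <<'E'
from scipy.spatial.transform import Rotation as Ro
def go(p,th=None,R=None):
    """shift (before turn), then turn, in units; rows needed and per-row value"""
    s=manip.get_state(); T=s['tcp_rot']
    if R is None and th is not None:
        a=np.radians(th); x=np.array([np.cos(a),np.sin(a),0]); z=np.array([0,0,-1.]); R=np.c_[x,np.cross(z,x),z]
    d=T.T@(np.array(p)-s['ee_pos'])/.2; n=max(1,int(np.ceil(np.linalg.norm(d)/.19)))
    print('pos',s['ee_pos'].round(4),'th',round(np.degrees(np.arctan2(T[1,0],T[0,0])),1),'w',round(s['gripper_width'],3),'t',round(s['t'],1),'j',s['qpos'].round(2),'F',s['contact_force'].round(1))
    print('shift',d.round(4),'rows',n,'each',(d/n).round(4))
    if R is not None:
        r=Ro.from_matrix(T.T@R).as_rotvec()/(np.pi/2); n=max(1,int(np.ceil(np.linalg.norm(r)/.075)))
        print('turn',r.round(4),'rows',n,'each',(r/n).round(4))
E
python3 -c "
from h import *
go([.4695,.131,.15],120)"
```

```text
pos [0.1963 0.5928 0.2302] th 161.7 w 0.999 t 0.1 j [ 1.13  0.05  1.61  0.    1.48 -0.12] F [ 0.  -0.2 -0.3]
shift [-2.023  -1.7615  0.4038] rows 15 each [-0.1349 -0.1174  0.0269]
turn [-1.200e-03  3.000e-04  4.631e-01] rows 7 each [-0.0002  0.      0.0662]
```

```bash
python3 -m inch '[0,-0.135,-0.1174,0,0,0,0, 0,-0.135,-0.1174,0,0,0,0, 0,-0.135,-0.1174,0,0,0,0, 0,-0.135,-0.1174,0,0,0,0, 0,-0.135,-0.1174,0,0,0,0, 0,-0.135,-0.1174,0,0,0,0, 0,-0.135,-0.1174,0,0,0,0, 0,-0.135,-0.1174,0,0,0,0, 0,-0.135,-0.1174,0,0,0,0, 0,-0.135,-0.1174,0,0,0,0, 0,-0.135,-0.1174,0,0,0,0, 0,-0.135,-0.1174,0,0,0,0]' 60
python3 -m inch '[0,-0.135,-0.1174,0,0,0,0, 0,-0.135,-0.1174,0,0,0,0, 0,-0.135,-0.1174,0,0,0,0, 0,0,0,0,0,0,0.066, 0,0,0,0,0,0,0.066, 0,0,0,0,0,0,0.066, 0,0,0,0,0,0,0.066, 0,0,0,0,0,0,0.066, 0,0,0,0,0,0,0.066, 0,0,0,0,0,0,0.066, 0,0,0,0,0,0,0, 0,0,0,0,0,0,0]'
python3 -c "
from h import *
go([.4695,.131,.052],120); print(manip.get_state()['tcp_rot'])"
```

```text
t: 1.1
ee_pos: [0.4157, 0.2223, 0.2309]
tcp_rot: [[-0.949, 0.314, -0.0], [0.314, 0.949, -0.0], [0.0, -0.0, -1.0]]
contact_force: [1.0, 0.5, 0.1]
gripper_width: 0.498
gripper_force: 0.0
t: 2.1
ee_pos: [0.47, 0.1316, 0.2309]
tcp_rot: [[-0.504, 0.864, -0.001], [0.864, 0.504, -0.0], [0.0, -0.001, -1.0]]
contact_force: [-0.5, 0.2, 0.1]
gripper_width: 0.502
gripper_force: 0.0
pos [0.47   0.1316 0.2309] th 120.2 w 0.502 t 2.1 j [ 0.12 -0.28  1.92 -0.    1.5  -0.41] F [-0.5  0.2  0.1]
shift [-0.0016 -0.003   0.8944] rows 5 each [-0.0003 -0.0006  0.1789]
turn [-0.0004 -0.0002  0.0028] rows 1 each [-0.0004 -0.0002  0.0028]
[[-5.03741465e-01  8.63854184e-01 -6.96889643e-04]
 [ 8.63854426e-01  5.03741519e-01 -1.08302068e-04]
 [ 2.57495053e-04 -6.56567445e-04 -9.99999751e-01]]
```

```bash
python3 -m inch '[0,0,0,0.18,0,0,0, 0,0,0,0.18,0,0,0, 0,0,0,0.18,0,0,0, 0,0,0,0.18,0,0,0, 0,0,0,0.09,0,0,0, 0,0,0,0.09,0,0,0, 0,0,0,0,0,0,0]'
python3 -m inch '[1,0,0,0,0,0,0, 1,0,0,0,0,0,0, 1,0,0,0,0,0,0, 1,0,0,0,0,0,0, 1,0,0,0,0,0,0, 1,0,0,0,0,0,0]' 60
```

```text
t: 2.68
ee_pos: [0.4665, 0.1312, 0.0467]
tcp_rot: [[-0.503, 0.864, -0.009], [0.864, 0.503, -0.001], [0.003, -0.008, -1.0]]
contact_force: [-1.3, 0.1, -0.5]
gripper_width: 0.498
gripper_force: 0.0
t: 3.18
ee_pos: [0.4721, 0.1321, 0.0532]
tcp_rot: [[-0.502, 0.865, 0.005], [0.865, 0.502, 0.001], [-0.001, 0.005, -1.0]]
contact_force: [2.6, 1.8, 2.7]
gripper_width: 0.125
gripper_force: 63.7
```

```bash
python3 -m inch '[1,0,0,0,0,0,0.075, 1,0,0,0,0,0,0.075, 1,0,0,0,0,0,0.075, 1,0,0,0,0,0,0.075, 1,0,0,0,0,0,0.075, 1,0,0,0,0,0,0.075, 1,0,0,0,0,0,0.075, 1,0,0,0,0,0,0.075, 1,0,0,0,0,0,0.075, 1,0,0,0,0,0,0.075, 1,0,0,0,0,0,0, 1,0,0,0,0,0,0]'
cat > bub.py <<'E'
from h import *
import sys
f=sys.argv[1]; c=snap('top',f); c0=ld('top0')
def crop(c,X):
    u,v=proj(c,X); u,v=int(round(u)),int(round(v)); i=c['image'][v-16:v+17,u-22:u+23,::-1]; return cv2.resize(i,None,fx=8,fy=8,interpolation=cv2.INTER_CUBIC)
rows=[np.hstack([crop(k,X) for X in ([.52,.135,.04],[.6,-.13,.045])]) for k in (c0,c)]
cv2.imwrite(f'pics/{f}b.png',np.vstack(rows))
E
python3 bub.py b1
```

```text
t: 4.18
ee_pos: [0.47, 0.1325, 0.054]
tcp_rot: [[0.608, 0.794, -0.002], [0.794, -0.608, 0.002], [0.0, -0.003, -1.0]]
contact_force: [-9.5, 2.0, 16.2]
gripper_width: 0.124
gripper_force: 65.5
```

View pics/b1b.png

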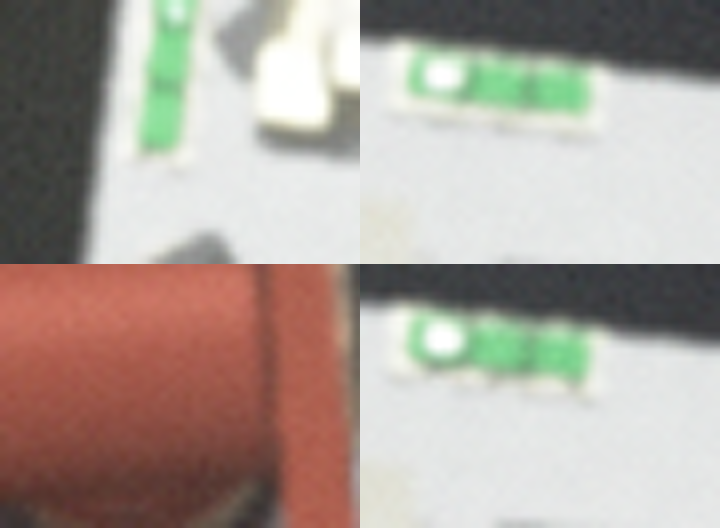

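```bash
python3 -m inch '[1,0,0,-0.005,0,0,0.075, 1,0,0,0,0,0,0.075, 1,0,0,-0.005,0,0,0.075, 1,0,0,0,0,0,0.075, 1,0,0,-0.005,0,0,0.075, 1,0,0,0,0,0,0.075, 1,0,0,-0.005,0,0,0.075, 1,0,0,0,0,0,0.075, 1,0,0,0,0,0,0.075, 1,0,0,0,0,0,0.075, 1,0,0,0,0,0,0.075, 1,0,0,0,0,0,0.075]'
python3 -m inch '[1,0,0,0,0,0,0.058, 1,0,0,0,0,0,0.058, 1,0,0,0,0,0,0, 1,0,0,0,0,0,0, 0,0,0,0,0,0,0, 0,0,0,0,0,0,0, 0,0,0,0,0,0,0, 0,0,0,0,0,0,0]'
python3 -m inch '[0,0,0,-0.1,0,0,0, 0,0,0,-0.18,0,0,0, 0,0,0,-0.18,0,0,0, 0,0,0,-0.18,0,0,0, 0,0,0,-0.18,0,0,0, 0,0,0,0,0,0,0]'
python3 -c "
from h import *
go([.586,-.231,.22],164)"
```

```text
t: 5.23
ee_pos: [0.4702, 0.1356, 0.0554]
tcp_rot: [[0.877, -0.481, 0.001], [-0.481, -0.877, 0.009], [-0.003, -0.009, -1.0]]
contact_force: [3.0, 16.6, -4.0]
gripper_width: 0.129
gripper_force: 62.6
t: 5.9
ee_pos: [0.47, 0.1312, 0.0553]
tcp_rot: [[0.779, -0.627, -0.001], [-0.627, -0.779, -0.001], [-0.0, 0.001, -1.0]]
contact_force: [-0.3, 0.3, -0.5]
gripper_width: 0.498
gripper_force: 0.0
t: 6.4
ee_pos: [0.4743, 0.1317, 0.2287]
tcp_rot: [[0.778, -0.628, 0.015], [-0.628, -0.779, 0.001], [0.011, -0.01, -1.0]]
contact_force: [0.8, 0.3, 1.6]
gripper_width: 0.5
gripper_force: 0.0
pos [0.4743 0.1317 0.2287] th -38.9 w 0.5 t 6.4 j [ 0.12 -0.28  1.93 -0.    1.48  2.37] F [0.8 0.3 1.6]
shift [1.5726 1.0617 0.0493] rows 10 each [0.1573 0.1062 0.0049]
turn [-0.0109  0.0069  1.7458] rows 24 each [-0.0005  0.0003  0.0727]
```

```bash
python3 -m inch '[0,0.157,0.106,0.005,0,0,0, 0,0.157,0.106,0.005,0,0,0, 0,0.157,0.106,0.005,0,0,0, 0,0.157,0.106,0.005,0,0,0, 0,0.157,0.106,0.005,0,0,0, 0,0.157,0.106,0.005,0,0,0, 0,0.157,0.106,0.005,0,0,0, 0,0.157,0.106,0.005,0,0,0, 0,0.157,0.106,0.005,0,0,0, 0,0.157,0.106,0.005,0,0,0]'
python3 -m inch '[0,0,0,0,0,0,-0.075, 0,0,0,0,0,0,-0.075, 0,0,0,0,0,0,-0.075, 0,0,0,0,0,0,-0.075, 0,0,0,0,0,0,-0.075, 0,0,0,0,0,0,-0.075, 0,0,0,0,0,0,-0.075, 0,0,0,0,0,0,-0.075, 0,0,0,0,0,0,-0.075, 0,0,0,0,0,0,-0.075, 0,0,0,0,0,0,-0.075, 0,0,0,0,0,0,-0.075]'
python3 -m inch '[0,0,0,0,0,0,-0.075, 0,0,0,0,0,0,-0.075, 0,0,0,0,0,0,-0.075, 0,0,0,0,0,0,-0.075, 0,0,0,0,0,0,-0.075, 0,0,0,0,0,0,-0.075, 0,0,0,0,0,0,-0.075, 0,0,0,0,0,0,-0.075, 0,0,0,0,0,0,-0.075, 0,0,0,0,0,0,-0.075, 0,0,0,0,0,0,-0.075, 0,0,0,0,0,0,-0.075]'
python3 -m inch '[0,0,0,0,0,0,-0.075, 0,0,0,0,0,0,-0.075, 0,0,0,0,0,0,-0.075, 0,0,0,0,0,0,-0.075, 0,0,0,0,0,0,-0.075, 0,0,0,0,0,0,-0.075, 0,0,0,0,0,0,0, 0,0,0,0,0,0,0]'
python3 -c "
from h import *
c=snap('top','t2');P,C=cloud(c)
c0=ld('top0')
# bubble along A's vial: green and white pixels in original and now
for k in(c0,c):
  im=k['image'].astype(int); g=(im[...,1]-im[...,0]>25)&(im[...,1]>90)
  u,v=proj(k,[.525,.14,.04]); u,v=int(u),int(v); s=np.s_[v-18:v+19,u-12:u+13]
  ys,xs=np.nonzero(g[s]); print('A green rows',ys.min()+v-18,ys.max()+v-18)
  for y in range(ys.min(),ys.max()+1): 
    r=im[s][y]; x=int(round(np.interp(y,[ys.min(),ys.max()],[xs[ys==ys.min()].mean(),xs[ys==ys.max()].mean()]))); print(y+v-18,r[x-1:x+2].mean(0).astype(int))
m=box(P,[.38,-.15,.02],[.46,.1,.05]); A=np.c_[P[m][:,:2],np.ones(m.sum())]; print(np.linalg.lstsq(A,P[m][:,2],rcond=None)[0])
for lo,hi in [([.54,-.27,.065],[.64,-.18,.1])]:
  Q=P[box(P,lo,hi)]; print(rect(Q),len(Q))
go([.586,-.231,.05],164)"
```

```text
t: 7.23
ee_pos: [0.5816, -0.2328, 0.2088]
tcp_rot: [[0.778, -0.628, -0.001], [-0.628, -0.778, 0.0], [-0.001, 0.0, -1.0]]
contact_force: [0.5, 0.0, 0.7]
gripper_width: 0.501
gripper_force: 0.0
t: 8.23
ee_pos: [0.5813, -0.2308, 0.2088]
tcp_rot: [[0.738, 0.675, -0.001], [0.675, -0.738, 0.0], [-0.001, -0.001, -1.0]]
contact_force: [-0.2, -0.1, -0.7]
gripper_width: 0.5
gripper_force: 0.0
t: 9.23
ee_pos: [0.5813, -0.2308, 0.2088]
tcp_rot: [[-0.551, 0.834, -0.001], [0.834, 0.551, 0.0], [0.001, -0.001, -1.0]]
contact_force: [-0.3, 0.5, 0.4]
gripper_width: 0.496
gripper_force: 0.0
t: 9.9
ee_pos: [0.5815, -0.2307, 0.209]
tcp_rot: [[-0.959, 0.285, -0.001], [0.285, 0.959, 0.0], [0.001, -0.0, -1.0]]
contact_force: [-0.4, 0.0, -0.3]
gripper_width: 0.504
gripper_force: 0.0
A green rows 199 221
199 [176 231 180]
200 [149 223 160]
201 [151 224 162]
202 [168 230 180]
203 [192 237 201]
204 [197 235 207]
205 [173 219 182]
206 [144 203 153]
207 [135 212 148]
208 [140 221 153]
209 [141 221 155]
210 [143 222 155]
211 [140 220 151]
212 [135 209 147]
213 [128 193 139]
214 [131 201 141]
215 [140 219 152]
216 [144 224 157]
217 [146 225 160]
218 [145 223 157]
219 [143 222 155]
220 [144 215 154]
221 [162 200 162]
A green rows 199 220
199 [146 219 155]
200 [131 215 145]
201 [133 215 146]
202 [133 215 146]
203 [134 210 146]
204 [122 190 132]
205 [120 182 129]
206 [126 198 138]
207 [137 216 151]
208 [159 226 170]
209 [187 236 197]
210 [201 239 209]
211 [194 234 202]
212 [166 216 175]
213 [134 194 146]
214 [130 208 144]
215 [135 218 148]
216 [140 222 154]
217 [139 220 154]
218 [140 220 154]
219 [140 216 153]
220 [166 212 164]
[ 0.10522796  0.00540115 -0.01187738]
[0. 0. 0. 0. 0.] 0
pos [ 0.5816 -0.2306  0.209 ] th 163.5 w 0.498 t 9.9 j [-0.5   0.07  1.63 -0.    1.44 -1.78] F [ 0.1 -0.9 -0.8]
shift [-0.0223  0.0046  0.795 ] rows 5 each [-0.0045  0.0009  0.159 ]
turn [-0.0001 -0.0004 -0.0058] rows 1 each [-0.0001 -0.0004 -0.0058]
```

```bash
python3 -m inch '[0,-0.022,0.004,0.1,0,0,0, 0,0,0,0.18,0,0,0, 0,0,0,0.18,0,0,0, 0,0,0,0.18,0,0,0, 0,0,0,0.08,0,0,0, 0,0,0,0.07,0,0,0, 0,0,0,0,0,0,0, 0,0,0,0,0,0,0]'
python3 -m inch '[1,0,0,0,0,0,0, 1,0,0,0,0,0,0, 1,0,0,0,0,0,0, 1,0,0,0,0,0,0, 1,0,0,0,0,0,0, 1,0,0,0,0,0,0]' 60
python3 -m inch '[1,0,0,-0.005,0,0,0.075, 1,0,0,0,0,0,0.075, 1,0,0,-0.005,0,0,0.075, 1,0,0,0,0,0,0.075, 1,0,0,-0.005,0,0,0.075, 1,0,0,0,0,0,0.075, 1,0,0,-0.005,0,0,0.075, 1,0,0,0,0,0,0.075, 1,0,0,-0.005,0,0,0.075, 1,0,0,0,0,0,0.075, 1,0,0,0,0,0,0.075, 1,0,0,0,0,0,0.075]'
python3 -m inch '[1,0,0,-0.005,0,0,0.075, 1,0,0,0,0,0,0.075, 1,0,0,-0.005,0,0,0.075, 1,0,0,0,0,0,0.075, 1,0,0,-0.005,0,0,0.075, 1,0,0,0,0,0,0.075, 1,0,0,-0.005,0,0,0.075, 1,0,0,0,0,0,0.075, 1,0,0,0,0,0,0.075, 1,0,0,0,0,0,0.075, 1,0,0,0,0,0,0, 1,0,0,0,0,0,0]'
cat > bb.py <<'E'
from h import *
import sys
c=snap('top',sys.argv[1]); im=c['image'].astype(int)
for n,X,ax in(('A',[.525,.14,.04],0),('B',[.61,-.135,.045],1)):
    u,v=proj(c,X).astype(int); s=im[v-22:v+23,u-22:u+23]; g=(s[...,1]-s[...,0]>30)&(s[...,1]>90)
    nl,L,st,_=cv2.connectedComponentsWithStats(cv2.morphologyEx(g.astype(np.uint8),cv2.MORPH_CLOSE,np.ones((3,3))))
    if nl<2: print(n,'hidden');continue
    i=1+np.argmax(st[1:,4]); m=L==i; h=cv2.convexHull(np.argwhere(m)[:,::-1].astype(np.int32)); mm=np.zeros_like(g,np.uint8); cv2.fillPoly(mm,[h],1)
    q=np.argwhere(mm>0)[:,1-ax if 0 else (0 if ax==0 else 1)]; 
    R=s[...,0]; print(n,'span',q.min(),q.max(),'px',[ (int(k),int(np.sort(R[mm>0][q==k])[-4:].mean()),int(s[...,1][mm>0][q==k].min())) for k in range(q.min(),q.max()+1)])
E
python3 bb.py t3
```

```text
t: 10.62
ee_pos: [0.5863, -0.231, 0.0514]
tcp_rot: [[-0.959, 0.282, -0.0], [0.282, 0.959, 0.0], [0.0, -0.0, -1.0]]
contact_force: [-0.0, -0.2, 1.2]
gripper_width: 0.5
gripper_force: 0.0
t: 11.12
ee_pos: [0.5889, -0.2283, 0.0543]
tcp_rot: [[-0.959, 0.282, 0.006], [0.282, 0.959, 0.005], [-0.004, 0.006, -1.0]]
contact_force: [2.6, 10.6, 3.9]
gripper_width: 0.124
gripper_force: 61.1
t: 12.12
ee_pos: [0.5902, -0.2267, 0.0556]
tcp_rot: [[0.133, 0.991, 0.01], [0.991, -0.133, 0.006], [0.007, 0.009, -1.0]]
contact_force: [18.6, 10.8, -14.5]
gripper_width: 0.118
gripper_force: 59.0
t: 13.12
ee_pos: [0.5913, -0.2274, 0.0568]
tcp_rot: [[0.965, 0.26, 0.014], [0.26, -0.966, 0.004], [0.015, -0.001, -1.0]]
contact_force: [30.5, 4.2, -32.8]
gripper_width: 0.123
gripper_force: 58.8
A span 3 14 px [(3, 194, 230), (4, 160, 219), (5, 168, 214), (6, 160, 211), (7, 162, 210), (8, 166, 208), (9, 166, 194), (10, 159, 181), (11, 139, 186), (12, 162, 209), (13, 190, 220), (14, 195, 226)]
B span 4 25 px [(4, 170, 215), (5, 153, 205), (6, 154, 208), (7, 153, 209), (8, 144, 188), (9, 141, 171), (10, 137, 165), (11, 151, 157), (12, 205, 165), (13, 233, 165), (14, 241, 211), (15, 239, 217), (16, 217, 203), (17, 165, 176), (18, 134, 159), (19, 135, 152), (20, 150, 166), (21, 152, 194), (22, 156, 201), (23, 152, 204), (24, 153, 207), (25, 164, 213)]
```

```bash
python3 -m inch '[0,0,0,0,0,0,0, 0,0,0,0,0,0,0, 0,0,0,0,0,0,0, 0,0,0,0,0,0,0, 0,0,0,-0.1,0,0,0, 0,0,0,-0.18,0,0,0, 0,0,0,-0.18,0,0,0, 0,0,0,-0.18,0,0,0, 0,0,0,-0.18,0,0,0, 0,0,0,0,0,0,0, 0,0,0,0,0,0,0]'
python3 bb.py t4; python3 -c "
from h import *
go([.470,.131,.22],-38.9)"
```

```text
t: 14.08
ee_pos: [0.5879, -0.2322, 0.2297]
tcp_rot: [[0.965, 0.261, 0.008], [0.261, -0.965, -0.004], [0.006, 0.006, -1.0]]
contact_force: [-0.5, -0.2, 0.1]
gripper_width: 0.5
gripper_force: 0.0
A span 3 13 px [(3, 195, 231), (4, 162, 221), (5, 168, 217), (6, 160, 213), (7, 161, 213), (8, 167, 206), (9, 165, 191), (10, 137, 181), (11, 140, 188), (12, 163, 213), (13, 191, 223)]
B span 4 25 px [(4, 169, 215), (5, 153, 208), (6, 156, 209), (7, 154, 209), (8, 144, 188), (9, 140, 169), (10, 136, 161), (11, 151, 160), (12, 204, 165), (13, 233, 197), (14, 242, 210), (15, 239, 214), (16, 217, 207), (17, 164, 180), (18, 134, 160), (19, 135, 155), (20, 150, 169), (21, 153, 195), (22, 154, 199), (23, 153, 204), (24, 152, 204), (25, 163, 217)]
pos [ 0.5867 -0.2315  0.2265] th 15.1 w 0.501 t 14.1 j [-0.49  0.07  1.61 -0.    1.46  0.81] F [ 0.  -0.2 -0.9]
shift [-0.0904 -1.9022  0.0275] rows 11 each [-0.0082 -0.1729  0.0025]
turn [ 0.0008 -0.0023  0.6003] rows 9 each [ 0.0001 -0.0003  0.0667]
```

```bash
python3 -m inch '[0,-0.008,-0.173,0.0025,0,0,0, 0,-0.008,-0.173,0.0025,0,0,0, 0,-0.008,-0.173,0.0025,0,0,0, 0,-0.008,-0.173,0.0025,0,0,0, 0,-0.008,-0.173,0.0025,0,0,0, 0,-0.008,-0.173,0.0025,0,0,0, 0,-0.008,-0.173,0.0025,0,0,0, 0,-0.008,-0.173,0.0025,0,0,0, 0,-0.008,-0.173,0.0025,0,0,0, 0,-0.008,-0.173,0.0025,0,0,0, 0,-0.008,-0.173,0.0025,0,0,0]'
python3 -m inch '[0,0,0,0,0,0,0.0667, 0,0,0,0,0,0,0.0667, 0,0,0,0,0,0,0.0667, 0,0,0,0,0,0,0.0667, 0,0,0,0,0,0,0.0667, 0,0,0,0,0,0,0.0667, 0,0,0,0,0,0,0.0667, 0,0,0,0,0,0,0.0667, 0,0,0,0,0,0,0.0667, 0,0,0,0,0,0,0, 0,0,0,0,0,0,0]'
python3 -c "
from h import *
go([.470,.1315,.055],-38.9)"
```

```text
t: 15.05
ee_pos: [0.4679, 0.133, 0.2167]
tcp_rot: [[0.965, 0.261, -0.003], [0.261, -0.965, -0.0], [-0.003, -0.0, -1.0]]
contact_force: [0.4, 0.3, 0.1]
gripper_width: 0.497
gripper_force: 0.0
t: 15.97
ee_pos: [0.4689, 0.1316, 0.2172]
tcp_rot: [[0.78, -0.626, -0.003], [-0.626, -0.78, -0.0], [-0.002, 0.002, -1.0]]
contact_force: [-0.2, -0.6, 0.4]
gripper_width: 0.502
gripper_force: 0.0
pos [0.4689 0.1316 0.2172] th -38.7 w 0.502 t 16.0 j [ 0.12 -0.28  1.94 -0.    1.48  2.37] F [-0.2 -0.6  0.4]
shift [ 0.006  -0.0045  0.811 ] rows 5 each [ 0.0012 -0.0009  0.1622]
turn [0.0013 0.0012 0.0018] rows 1 each [0.0013 0.0012 0.0018]
```

Turning A back by about 0.38 rad (−0.24 units).

```bash
python3 -m inch '[0,0.006,-0.004,0.17,0,0,0, 0,0,0,0.18,0,0,0, 0,0,0,0.18,0,0,0, 0,0,0,0.14,0,0,0, 0,0,0,0.08,0,0,0, 0,0,0,0.06,0,0,0, 0,0,0,0,0,0,0, 1,0,0,0,0,0,0, 1,0,0,0,0,0,0, 1,0,0,0,0,0,0, 1,0,0,0,0,0,0, 1,0,0,0,0,0,0]' 60
python3 -m inch '[1,0,0,0,0,0,-0.06, 1,0,0,0,0,0,-0.06, 1,0,0,0,0,0,-0.06, 1,0,0,0,0,0,-0.06, 1,0,0,0,0,0,0, 1,0,0,0,0,0,0, 0,0,0,0,0,0,0, 0,0,0,0,0,0,0, 0,0,0,0,0,0,0, 0,0,0,0,0,0,0]'
python3 -m inch '[0,0,0,-0.1,0,0,0, 0,0,0,-0.18,0,0,0, 0,0,0,-0.18,0,0,0, 0,0,0,-0.18,0,0,0, 0,0,0,-0.18,0,0,0, -1,0,0,0,0,0,0]'
python3 -c "
from h import *
go([.515,-.134,.22],85)"
```

```text
t: 16.97
ee_pos: [0.4737, 0.1332, 0.0589]
tcp_rot: [[0.779, -0.628, 0.007], [-0.628, -0.779, 0.004], [0.003, -0.007, -1.0]]
contact_force: [5.4, 6.4, -5.1]
gripper_width: 0.122
gripper_force: 62.0
t: 17.8
ee_pos: [0.4718, 0.1317, 0.0577]
tcp_rot: [[0.955, -0.297, 0.001], [-0.297, -0.955, -0.0], [0.001, -0.0, -1.0]]
contact_force: [-0.0, -0.5, -0.3]
gripper_width: 0.503
gripper_force: 0.0
t: 18.3
ee_pos: [0.4754, 0.1321, 0.2306]
tcp_rot: [[0.955, -0.297, 0.015], [-0.297, -0.955, 0.002], [0.014, -0.006, -1.0]]
contact_force: [1.5, -0.4, 0.4]
gripper_width: 0.622
gripper_force: 0.0
pos [0.4754 0.1321 0.2306] th -17.3 w 0.622 t 18.3 j [ 0.12 -0.28  1.92 -0.    1.49  1.99] F [ 1.5 -0.4  0.4]
shift [0.5834 1.212  0.0537] rows 8 each [0.0729 0.1515 0.0067]
turn [ 0.0052 -0.01   -1.1364] rows 16 each [ 0.0003 -0.0006 -0.071 ]
```

```bash
python3 -m inch '[0,0,-0.2,-0.1,0,0,0, 0,0,-0.2,-0.1,0,0,0, 0,0,-0.2,-0.1,0,0,0, 0,0,-0.2,0,0,0,0, 0,0,0,0,0,0,0]'
cat > cs.py <<'E'
from h import *
import sys
def sec(f,fs,out):
    img=np.full((600,800,3),255,np.uint8)
    a=np.array([.0872,.9962,0]); O=np.array([.518,-.1345,.095])
    for n,col in ((f,0),(fs,1)):
        P,C=cloud(ld(n)); D=P-O; t=D@a; e=D@np.array([.9962,-.0872,0]); h=D[:,2]
        for k,x0,lo,hi in ((0,200,.055,.18),(1,600,-.022,.022)):
            m=(t>lo)&(t<hi)&(abs(e)<.06)&(abs(h)<.07)
            for ee,hh,cc in zip(e[m],h[m],C[m]): cv2.circle(img,(int(x0+ee*3200),int(300-hh*3200)),3 if col else 2,tuple(int(q) for q in cc[::-1]),-1)
            cv2.circle(img,(x0,300),64 if k else 5,(0,0,255),1)
    cv2.imwrite(f'pics/{out}.png',img)
if __name__=='__main__': sec(*sys.argv[1:])
E
python3 cs.py top0 side0 cs0; python3 bb.py t5
```

```text
t: 18.72
ee_pos: [0.5177, 0.2818, 0.2778]
tcp_rot: [[0.956, -0.293, 0.002], [-0.293, -0.956, 0.003], [0.001, -0.004, -1.0]]
contact_force: [-0.0, -1.1, -1.1]
gripper_width: 0.501
gripper_force: 0.0
A span 3 13 px [(3, 204, 232), (4, 166, 221), (5, 172, 215), (6, 162, 214), (7, 163, 211), (8, 168, 212), (9, 170, 198), (10, 139, 188), (11, 154, 197), (12, 202, 218), (13, 208, 229)]
B span 4 26 px [(4, 173, 217), (5, 160, 212), (6, 157, 213), (7, 166, 207), (8, 149, 186), (9, 144, 177), (10, 146, 172), (11, 154, 164), (12, 208, 168), (13, 237, 176), (14, 244, 217), (15, 241, 208), (16, 219, 190), (17, 166, 175), (18, 135, 161), (19, 138, 155), (20, 155, 174), (21, 156, 200), (22, 158, 205), (23, 156, 208), (24, 153, 207), (25, 162, 215), (26, 197, 231)]
```

View pics/cs0.png

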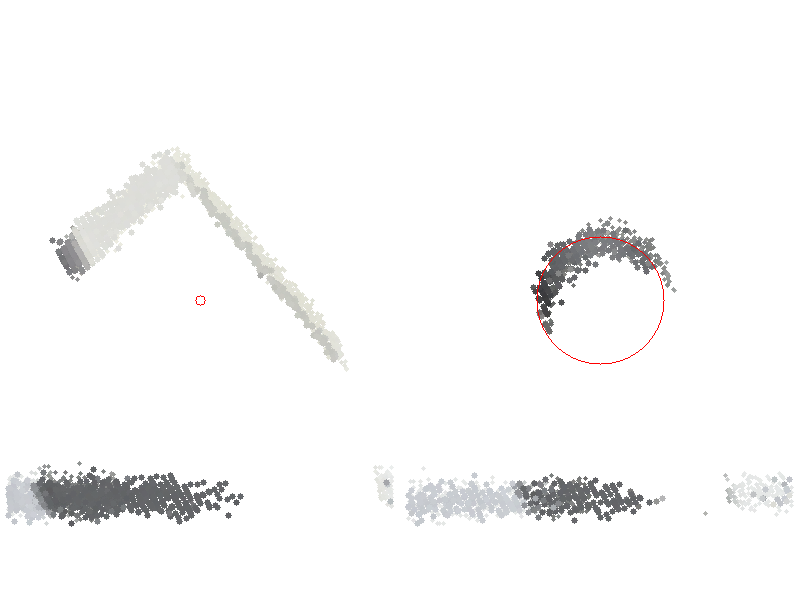

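```bash
cat > ab.py <<'E'
from h import *
import sys
k=ld(sys.argv[1]); im=k['image'].astype(int); g=(im[...,1]-im[...,0]>25)&(im[...,1]>90)
u,v=proj(k,[.525,.14,.04]).astype(int); s=np.s_[v-18:v+19,u-12:u+13]
ys,xs=np.nonzero(g[s])
print([(int(y+v-18),int(im[s][y][x-1:x+2,0].mean()),int(im[s][y][x-1:x+2,1].mean())) for y in range(ys.min(),ys.max()+1) for x in [int(round(np.interp(y,[ys.min(),ys.max()],[xs[ys==ys.min()].mean(),xs[ys==ys.max()].mean()])))]])
E
python3 ab.py t5; python3 - <<'E'
from h import *
np.set_printoptions(precision=4,suppress=True)
from scipy.optimize import least_squares
snap('side','s5')
for n in('t5','s5'):
    P,C=cloud(ld(n)); print(n)
    m=box(P,[.38,-.25,.02],[.46,.06,.06])&(C.mean(1)>130); A=np.c_[P[m][:,:2],np.ones(m.sum())]
    s=np.linalg.lstsq(A,P[m][:,2],rcond=None)[0]
    print('plate',s, s@[.52,-.13,1])
    a=np.array([.0872,.9962,0]); O=np.array([.518,-.1345,.095])
    D=P-O; t=D@a; e=D@[.9962,-.0872,0]; h=D[:,2]
    for lo,hi in ((-.02,.02),):
        k=(t>lo)&(t<hi)&(abs(e)<.03)&(h>-.005)&(h<.035)
        r=least_squares(lambda p:np.hypot(e[k]-p[0],h[k]-p[1])-.020,[0,0],loss='soft_l1',f_scale=.002); print('axis e,h',r.x*1000,k.sum())
    k=(abs(t+.05)<.02)&(abs(e)<.03)&(abs(h-.010)<.007)&(C.mean(1)>150); print('post e,t',e[k].mean()*1000,np.percentile(e[k],[2,98])*1000,np.percentile(t[k],[2,98])*1000,np.median(h[k])*1000)
    k=(t>.06)&(t<.175)&(abs(e)<.05)&(h>-.03)&(h<.06)&(e*.78+h*.62>.015); Q=np.c_[e,h][k]; 
    for _ in range(3):
        vx,vy,x0,y0=cv2.fitLine(Q.astype(np.float32),cv2.DIST_HUBER,0,.01,.01).ravel()
        d=abs(-(Q[:,0]-x0)*vy+(Q[:,1]-y0)*vx); Q=Q[d<.004]
    print('back slope deg',np.degrees(np.arctan2(vy,vx)),'dist',abs(x0*vy-y0*vx),len(Q))
    k=(h>.03)&(abs(e)<.04)&(t>0)&(t<.2); tt=t[k]; print('carrier t',np.percentile(tt,[1,99]))
E
```

```text
[(199, 162, 225), (200, 136, 217), (201, 135, 217), (202, 136, 218), (203, 140, 217), (204, 129, 201), (205, 122, 189), (206, 145, 203), (207, 202, 236), (208, 238, 249), (209, 244, 250), (210, 242, 248), (211, 221, 236), (212, 166, 203), (213, 124, 182), (214, 128, 201), (215, 139, 220), (216, 140, 221), (217, 142, 220), (218, 143, 222), (219, 145, 219), (220, 163, 218)]
t5
plate [0.0091 0.0012 0.0311] 0.03559794197394499
axis e,h [ 6.2422 -0.3237] 294
post e,t 4.887323716990437 [-13.8565  24.3325] [-61.6019 -31.0839] 9.364296833314995
back slope deg -50.925392 dist 0.024719287 776
carrier t [0.0527 0.1837]
s5
plate [-0.0016  0.0006  0.0347] 0.03383747716850868
axis e,h [ 3.9231 -1.6145] 198
post e,t 2.750066747829049 [-16.6681  23.3777] [-61.9838 -32.1782] 8.13750091277532
back slope deg -50.03938 dist 0.022988588 215
carrier t [0.0509 0.1831]
```

```bash
cat >> h.py <<'E'
def lean(deg,th=85,base=None):
    a=np.radians(th); x=np.array([np.cos(a),np.sin(a),0]); z=np.array([0,0,-1.]); R=np.c_[x,np.cross(z,x),z]
    return R@Ro.from_rotvec([np.radians(deg),0,0]).as_matrix()
HUB=np.array([.5225,-.135,.095])
def hubpose(deg,back=0):
    R=lean(deg); return HUB+R[:,2]*(.019-back),R
E
python3 -c "
from h import *
p,R=hubpose(-32.5,.1);print(p)
go(p+[0,0,.06],R=R)"
```

```text
[ 0.47914434 -0.13120687  0.16331471]
pos [0.5163 0.2776 0.2762] th -17.2 w 0.501 t 18.8 j [ 0.37 -0.06  1.65 -0.    1.55  2.24] F [-0.3 -1.3  0.1]
shift [0.4257 2.0078 0.2663] rows 11 each [0.0387 0.1825 0.0242]
turn [-0.259   0.3217 -1.1006] rows 16 each [-0.0162  0.0201 -0.0688]
```

```bash
python3 -m inch '[-1,0.0387,0.1825,0.0242,0,0,0, -1,0.0387,0.1825,0.0242,0,0,0, -1,0.0387,0.1825,0.0242,0,0,0, -1,0.0387,0.1825,0.0242,0,0,0, -1,0.0387,0.1825,0.0242,0,0,0, -1,0.0387,0.1825,0.0242,0,0,0, -1,0.0387,0.1825,0.0242,0,0,0, -1,0.0387,0.1825,0.0242,0,0,0, -1,0.0387,0.1825,0.0242,0,0,0, -1,0.0387,0.1825,0.0242,0,0,0, -1,0.0387,0.1825,0.0242,0,0,0]'
python3 -m inch '[-1,0,0,0,-0.0162,0.0201,-0.0688, -1,0,0,0,-0.0162,0.0201,-0.0688, -1,0,0,0,-0.0162,0.0201,-0.0688, -1,0,0,0,-0.0162,0.0201,-0.0688, -1,0,0,0,-0.0162,0.0201,-0.0688, -1,0,0,0,-0.0162,0.0201,-0.0688, -1,0,0,0,-0.0162,0.0201,-0.0688, -1,0,0,0,-0.0162,0.0201,-0.0688, -1,0,0,0,-0.0162,0.0201,-0.0688, -1,0,0,0,-0.0162,0.0201,-0.0688, -1,0,0,0,-0.0162,0.0201,-0.0688, -1,0,0,0,-0.0162,0.0201,-0.0688]'
python3 -m inch '[-1,0,0,0,-0.0162,0.0201,-0.0688, -1,0,0,0,-0.0162,0.0201,-0.0688, -1,0,0,0,-0.0162,0.0201,-0.0688, -1,0,0,0,-0.0162,0.0201,-0.0688, -1,0,0,0,0,0,0, -1,0,0,0,0,0,0]'
python3 -c "
from h import *
p,R=hubpose(-32.5)
go(p,R=R)"
```

```text
t: 19.73
ee_pos: [0.4766, -0.1345, 0.2231]
tcp_rot: [[0.954, -0.299, 0.0], [-0.299, -0.954, -0.0], [0.0, 0.0, -1.0]]
contact_force: [0.7, -1.1, -0.6]
gripper_width: 1.007
gripper_force: 0.0
t: 20.73
ee_pos: [0.4772, -0.1324, 0.2228]
tcp_rot: [[0.498, 0.761, 0.416], [0.861, -0.489, -0.138], [0.099, 0.427, -0.899]]
contact_force: [0.6, 0.7, -0.8]
gripper_width: 1.004
gripper_force: 0.0
t: 21.23
ee_pos: [0.4773, -0.1329, 0.2228]
tcp_rot: [[0.094, 0.84, 0.535], [0.996, -0.08, -0.05], [0.001, 0.537, -0.844]]
contact_force: [-0.4, 0.3, 0.8]
gripper_width: 0.995
gripper_force: 0.0
pos [ 0.4773 -0.1329  0.2228] th 84.6 w 0.995 t 21.2 j [-0.56 -0.67  2.27  0.29  1.04 -0.55] F [-0.4  0.3  0.8]
shift [ 0.0103 -0.1524  0.7552] rows 5 each [ 0.0021 -0.0305  0.151 ]
turn [-0.0002  0.0017 -0.0045] rows 1 each [-0.0002  0.0017 -0.0045]
```

```bash
python3 -m inch '[-1,0.01,-0.152,0,0,0,0, -1,0,0,0.15,0,0,0, -1,0,0,0.15,0,0,0, -1,0,0,0.15,0,0,0, -1,0,0,0.15,0,0,0, -1,0,0,0.08,0,0,0, -1,0,0,0.075,0,0,0, -1,0,0,0,0,0,0, -1,0,0,0,0,0,0]'
python3 -m inch '[1,0,0,0,0,0,0, 1,0,0,0,0,0,0, 1,0,0,0,0,0,0, 1,0,0,0,0,0,0, 1,0,0,0,0,0,0, 1,0,0,0,0,0,0]' 60
python3 -c "
from h import *
p,R=hubpose(-32.5)
go(p,R=R)"
```

```text
t: 21.98
ee_pos: [0.5335, -0.1344, 0.0789]
tcp_rot: [[0.09, 0.841, 0.534], [0.996, -0.077, -0.046], [0.002, 0.536, -0.844]]
contact_force: [0.2, 1.0, -0.1]
gripper_width: 0.998
gripper_force: 0.0
t: 22.48
ee_pos: [0.5329, -0.135, 0.0802]
tcp_rot: [[0.087, 0.841, 0.534], [0.996, -0.074, -0.047], [-0.0, 0.536, -0.844]]
contact_force: [-15.7, 0.4, 10.2]
gripper_width: 0.452
gripper_force: 58.1
pos [ 0.5329 -0.135   0.0802] th 85.0 w 0.452 t 22.5 j [-0.49 -0.3   2.28  0.35  0.67 -0.63] F [-15.7   0.4  10.2]
shift [-0.0047 -0.0038  0.005 ] rows 1 each [-0.0047 -0.0038  0.005 ]
turn [-0.0011  0.0004 -0.    ] rows 1 each [-0.0011  0.0004 -0.    ]
```

```bash
python3 -m inch '[1,0,0,-0.01,0,0,0, 1,0,-0.0107,-0.0006,0.0722,0,0, 1,0,-0.0107,-0.0006,0.0722,0,0, 1,0,-0.0107,-0.0006,0.0722,0,0, 1,0,-0.0107,-0.0006,0.0722,0,0, 1,0,-0.0107,-0.0006,0.0722,0,0, 1,0,-0.0107,-0.0006,0.0722,0,0, 1,0,-0.0107,-0.0006,0.0722,0,0, 1,0,-0.0107,-0.0006,0.0722,0,0, 1,0,-0.0107,-0.0006,0.0722,0,0, 1,0,-0.0107,-0.0006,0.0722,0,0, 1,0,0,0,0,0,0]'
python3 -c "
from h import *
p,R=hubpose(32.5)
go(p,R=R)"
```

```text
t: 23.48
ee_pos: [0.5143, -0.1334, 0.0805]
tcp_rot: [[0.088, 0.838, -0.538], [0.996, -0.074, 0.048], [0.001, -0.54, -0.841]]
contact_force: [1.8, -0.0, 0.2]
gripper_width: 0.445
gripper_force: 72.8
pos [ 0.5143 -0.1334  0.0805] th 84.9 w 0.445 t 23.5 j [-0.33  0.36  1.6  -0.13  1.74 -0.22] F [ 1.8 -0.   0.2]
shift [-0.0046 -0.0038  0.0115] rows 1 each [-0.0046 -0.0038  0.0115]
turn [-0.0024 -0.0008 -0.0003] rows 1 each [-0.0024 -0.0008 -0.0003]
```

```bash
python3 -m inch '[-0.5,0,0,0,0,0,0, -0.5,0,0,0,0,0,0, -0.5,0,0,0,0,0,0, -0.5,0,0,0,0,0,0, -0.5,0,0,0,0,0,0]'
python3 -m inch '[-0.5,0,0.0107,-0.0006,-0.0722,0,0, -0.5,0,0.0107,-0.0006,-0.0722,0,0, -0.5,0,0.0107,-0.0006,-0.0722,0,0, -0.5,0,0.0107,-0.0006,-0.0722,0,0, -0.5,0,0.0107,-0.0006,-0.0722,0,0, -0.5,0,0.0107,-0.0006,-0.0722,0,0, -0.5,0,0.0107,-0.0006,-0.0722,0,0, -0.5,0,0.0107,-0.0006,-0.0722,0,0, -0.5,0,0.0107,-0.0006,-0.0722,0,0, -0.5,0,0.0107,-0.0006,-0.0722,0,0, -0.5,0,0,0,0,0,0]'
python3 -c "
from h import *
c=snap('side','s6'); i=c['image'][180:330,285:455,::-1]; cv2.imwrite('pics/s6c.png',cv2.resize(i,None,fx=4,fy=4,interpolation=cv2.INTER_CUBIC))
p,R=hubpose(-32.5)
go(p,R=R)"
```

```text
t: 23.9
ee_pos: [0.5124, -0.133, 0.0823]
tcp_rot: [[0.089, 0.841, -0.533], [0.996, -0.075, 0.048], [0.0, -0.535, -0.845]]
contact_force: [0.5, -0.0, -0.4]
gripper_width: 0.752
gripper_force: 0.0
t: 24.82
ee_pos: [0.528, -0.1329, 0.0771]
tcp_rot: [[0.09, 0.842, 0.532], [0.996, -0.078, -0.045], [0.003, 0.534, -0.845]]
contact_force: [-1.1, 0.0, -1.8]
gripper_width: 0.747
gripper_force: 0.0
pos [ 0.5297 -0.1337  0.079 ] th 84.8 w 0.748 t 24.9 j [-0.49 -0.31  2.29  0.35  0.67 -0.62] F [-0.2  0.2 -0.3]
shift [-0.0094  0.013   0.0085] rows 1 each [-0.0094  0.013   0.0085]
turn [-0.0026 -0.0002 -0.0024] rows 1 each [-0.0026 -0.0002 -0.0024]
```

View pics/s6c.png

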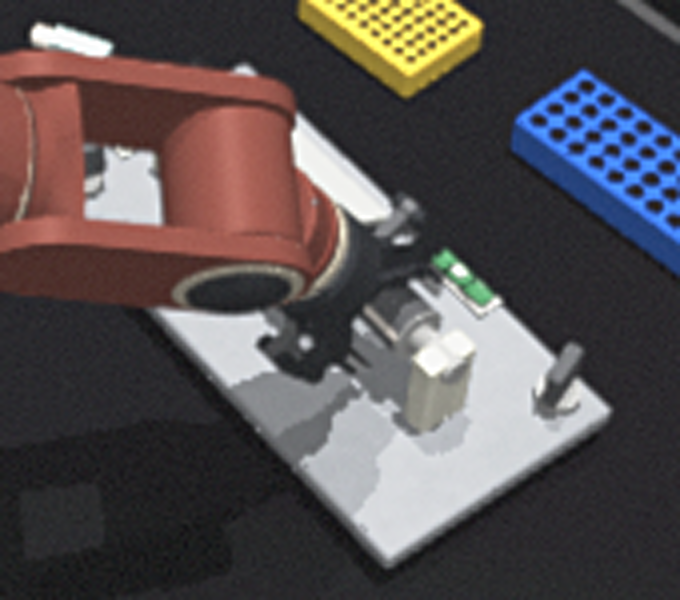

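The hub is straddled and its white line now faces the robot side, at about (378,320). That fits −65°, so I'll do the second stroke.

```bash
python3 -m inch '[1,0,0.01,0,0,0,0, 1,0,0,0,0,0,0, 1,0,0,0,0,0,0, 1,0,0,0,0,0,0, 1,0,0,0,0,0,0]' 60
python3 -m inch '[1,0,-0.0107,-0.0006,0.0722,0,0, 1,0,-0.0107,-0.0006,0.0722,0,0, 1,0,-0.0107,-0.0006,0.0722,0,0, 1,0,-0.0107,-0.0006,0.0722,0,0, 1,0,-0.0107,-0.0006,0.0722,0,0, 1,0,-0.0107,-0.0006,0.0722,0,0, 1,0,-0.0107,-0.0006,0.0722,0,0, 1,0,-0.0107,-0.0006,0.0722,0,0, 1,0,-0.0107,-0.0006,0.0722,0,0, 1,0,-0.0107,-0.0006,0.0722,0,0, 1,0,0,0,0,0,0]'
python3 -m inch '[-1,0,0,0,0,0,0, -1,0,0,0,0,0,0, -1,0,0,0,0,0,0, -1,0,0,0,0,0,0, -1,0,0,-0.1,0,0,0, -1,0,0,-0.18,0,0,0, -1,0,0,-0.18,0,0,0, -1,0,0,-0.18,0,0,0, -1,0,0,-0.1,0,0,0, -1,0,0,0,0,0,0]'
cat >> h.py <<'E'
def spin(f,fs):
    for n in (f,fs):
        c=ld(n); P,C=cloud(c); D=P-HUB; t=D@[.0872,.9962,0]; e=D@[.9962,-.0872,0]; h=D[:,2]
        k=(abs(t)<.022)&(abs(np.hypot(e,h)-.02)<.008)&(C.mean(1)>150)&(h>-.01); ph=np.degrees(np.arctan2(e[k],h[k]))
        print(n,'mark angle (+ ahead)',k.sum(),np.median(ph) if k.any() else None,'e',e[k].mean()*1000)
        k=(t>.06)&(t<.175)&(abs(e)<.039)&(h>.012)&(h<.035); 
        if k.sum()>50:
            A=np.c_[e[k],np.ones(k.sum())]; s=np.linalg.lstsq(A,h[k],rcond=None)[0]; print('  carrier slope deg',np.degrees(np.arctan(s[0])),s[1]*1000,k.sum())
E
python3 -c "
from h import *
go([.5,.0,.3],85)"
```

```text
t: 25.28
ee_pos: [0.5324, -0.1344, 0.0811]
tcp_rot: [[0.085, 0.846, 0.527], [0.996, -0.072, -0.044], [0.001, 0.529, -0.849]]
contact_force: [-27.8, 0.5, 13.1]
gripper_width: 0.446
gripper_force: 57.1
t: 26.2
ee_pos: [0.5146, -0.1329, 0.081]
tcp_rot: [[0.089, 0.832, -0.547], [0.996, -0.075, 0.049], [-0.0, -0.549, -0.836]]
contact_force: [-7.3, 2.1, 0.1]
gripper_width: 0.447
gripper_force: 66.4
t: 27.03
ee_pos: [0.5973, -0.1413, 0.2141]
tcp_rot: [[0.089, 0.847, -0.524], [0.996, -0.077, 0.045], [-0.003, -0.526, -0.85]]
contact_force: [-0.9, -0.0, 1.0]
gripper_width: 0.997
gripper_force: 0.0
pos [ 0.5973 -0.1413  0.2141] th 84.9 w 0.997 t 27.0 j [-0.3   0.4   1.31 -0.12  1.97 -0.23] F [-0.9 -0.   1. ]
shift [ 0.6593 -0.6924 -0.079 ] rows 6 each [ 0.1099 -0.1154 -0.0132]
turn [-0.3527  0.0013 -0.0016] rows 5 each [-0.0705  0.0003 -0.0003]
```

```bash
python3 -m inch '[-1,0,0,-0.1,-0.0705,0,0, -1,0,0,-0.1,-0.0705,0,0, -1,0,0,-0.1,-0.0705,0,0, -1,0,0,0,-0.0705,0,0, -1,0,0,0,-0.0705,0,0]'
python3 -m inch '[-1,0.18,-0.056,0,0,0,0, -1,0.18,-0.056,0,0,0,0, -1,0.18,-0.056,0,0,0,0, -1,0.18,-0.056,0,0,0,0, -1,0.18,-0.056,0,0,0,0, -1,0.18,-0.056,0,0,0,0, -1,0.18,-0.056,0,0,0,0, -1,0.18,-0.056,0,0,0,0, -1,0.18,-0.056,0,0,0,0, -1,0.18,-0.056,0,0,0,0, -1,0.18,-0.056,0,0,0,0, -1,0.18,-0.056,0,0,0,0]'
python3 -c "
from h import *
c=snap('top','t7');snap('side','s7'); spin('t7','s7')
i=c['image'][160:280,240:440,::-1]; cv2.imwrite('pics/t7c.png',cv2.resize(i,None,fx=4,fy=4,interpolation=cv2.INTER_CUBIC))
go([.4,.4,.3],85)"; python3 ab.py t7
```

```text
t: 27.45
ee_pos: [0.6204, -0.143, 0.2636]
tcp_rot: [[0.089, 0.996, -0.003], [0.996, -0.089, -0.001], [-0.001, -0.003, -1.0]]
contact_force: [0.8, 0.3, 0.8]
gripper_width: 1.001
gripper_force: 0.0
t: 28.45
ee_pos: [0.5226, 0.3009, 0.2622]
tcp_rot: [[0.089, 0.996, -0.013], [0.996, -0.089, 0.001], [-0.0, -0.013, -1.0]]
contact_force: [1.2, -0.6, 0.0]
gripper_width: 0.999
gripper_force: 0.0
t7 mark angle (+ ahead) 123 3.4766552477118715 e 2.547230187287414
  carrier slope deg 3.741260293167723 22.050369340438433 1700
s7 mark angle (+ ahead) 50 -4.416952851163925 e -0.6019441600474353
  carrier slope deg 3.808363332502225 21.537466311896573 902
pos [0.5217 0.3035 0.262 ] th 85.2 w 1.002 t 28.6 j [ 0.4  -0.01  1.62  0.01  1.54  0.48] F [ 0.7 -0.3  0.9]
shift [ 0.4304 -0.649  -0.1803] rows 5 each [ 0.0861 -0.1298 -0.0361]
turn [-0.0087 -0.0009  0.0024] rows 1 each [-0.0087 -0.0009  0.0024]
[(199, 163, 225), (200, 137, 217), (201, 134, 215), (202, 137, 216), (203, 133, 212), (204, 129, 203), (205, 121, 186), (206, 145, 204), (207, 200, 235), (208, 237, 248), (209, 245, 250), (210, 246, 250), (211, 225, 238), (212, 166, 203), (213, 127, 183), (214, 127, 200), (215, 137, 218), (216, 143, 221), (217, 141, 221), (218, 139, 220), (219, 136, 217), (220, 153, 210)]
```

View pics/t7c.png

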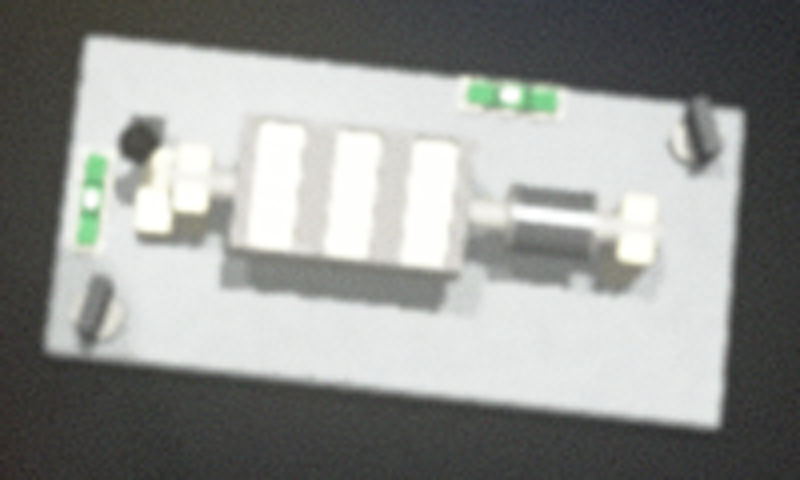

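```bash
python3 -m inch '[-1,-0.18,0.003,0.01,0,0,0, -1,-0.18,0.005,0,0,0,0, -1,-0.18,0.005,0,0,0,0, -1,-0.18,0.005,0,0,0,0, -1,-0.18,0.005,0,0,0,0, -1,-0.18,0.005,0,0,0,0, -1,-0.18,0.005,0,0,0,0, -1,-0.18,0.005,0,0,0,0, -1,-0.18,0.005,0,0,0,0, -1,-0.18,0.005,0,0,0,0, -1,-0.18,0.005,0,0,0,0, -1,-0.18,0.005,0,0,0,0]'
python3 -c "
from h import *
p,R=hubpose(0)
go(p,R=R)"
```

```text
t: 29.55
ee_pos: [0.4957, -0.1339, 0.26]
tcp_rot: [[0.09, 0.996, -0.013], [0.996, -0.09, 0.001], [0.0, -0.013, -1.0]]
contact_force: [0.7, -0.1, -0.4]
gripper_width: 1.001
gripper_force: 0.0
pos [ 0.4957 -0.1339  0.26  ] th 84.8 w 1.001 t 29.6 j [-0.41 -0.22  1.83 -0.    1.55 -0.32] F [ 0.7 -0.1 -0.4]
shift [0.0064 0.1454 0.9181] rows 5 each [0.0013 0.0291 0.1836]
turn [-0.008  -0.0001 -0.0019] rows 1 each [-0.008  -0.0001 -0.0019]
```

```bash
python3 -m inch '[-1,0.006,0.145,0,0,0,0, -1,0,0,0.18,0,0,0, -1,0,0,0.18,0,0,0, -1,0,0,0.18,0,0,0, -1,0,0,0.18,0,0,0, -1,0,0,0.1,0,0,0, -1,0,0,0.09,0,0,0, -1,0,0,0,0,0,0, -1,0,0,0,0,0,0]'
python3 -m inch '[1,0,0,0,0,0,0, 1,0,0,0,0,0,0, 1,0,0,0,0,0,0, 1,0,0,0,0,0,0, 1,0,0,0,0,0,0, 1,0,0,0,0,0,0]' 60
python3 -m inch '[1,0,-0.003,0,0.02,0,0, 1,0,-0.003,0,0.02,0,0, 1,0,0,0,0,0,0, 1,0,0,0,0,0,0]'
python3 -m inch '[-1,0,0,0,0,0,0, -1,0,0,0,0,0,0, -1,0,0,0,0,0,0, -1,0,0,0,0,0,0, -1,0,0,-0.1,0,0,0, -1,0,0,-0.18,0,0,0, -1,0,0,-0.18,0,0,0, -1,0,0,-0.18,0,0,0, -1,0,0,-0.18,0,0,0, -1,0,0,-0.1,0,0,0, -1,0,0,0,0,0,0]'
python3 -m inch '[-1,0.18,-0.03,0,0,0,0, -1,0.18,-0.03,0,0,0,0, -1,0.18,-0.03,0,0,0,0, -1,0.18,-0.03,0,0,0,0, -1,0.18,-0.03,0,0,0,0, -1,0.18,-0.03,0,0,0,0, -1,0.18,-0.03,0,0,0,0, -1,0.18,-0.03,0,0,0,0, -1,0.18,-0.03,0,0,0,0, -1,0.18,-0.03,0,0,0,0, -1,0.18,-0.03,0,0,0,0, -1,0.18,-0.03,0,0,0,0]'
python3 -c "
from h import *
np.set_printoptions(precision=4,suppress=True)
c=snap('top','t8');snap('side','s8'); spin('t8','s8')
for n in('t8','s8','top0','side0'):
  P,C=cloud(ld(n))
  for y0,x0 in [(.288,.592),(.313,.499),(.308,.413)]:
    k=(np.hypot(P[:,0]-x0,P[:,1]-y0)<.05)&(P[:,2]<.04)&(C.mean(1)>110); Q=P[k]
    if len(Q)>30: print(n,'vial',k.sum(),rect(Q),np.median(Q[:,2]))
go([.4,.3,.27],85)"; python3 ab.py t8
```

```text
t: 30.3
ee_pos: [0.5223, -0.1328, 0.077]
tcp_rot: [[0.09, 0.996, -0.015], [0.996, -0.09, 0.003], [0.001, -0.015, -1.0]]
contact_force: [-0.2, 0.6, -0.1]
gripper_width: 1.004
gripper_force: 0.0
t: 30.8
ee_pos: [0.5235, -0.1331, 0.0802]
tcp_rot: [[0.089, 0.996, -0.014], [0.996, -0.089, 0.001], [-0.0, -0.014, -1.0]]
contact_force: [-6.9, 0.1, 7.9]
gripper_width: 0.448
gripper_force: 61.0
t: 31.13
ee_pos: [0.5226, -0.133, 0.0803]
tcp_rot: [[0.089, 0.993, -0.077], [0.996, -0.088, 0.007], [-0.0, -0.077, -0.997]]
contact_force: [-5.6, 1.5, 8.1]
gripper_width: 0.448
gripper_force: 61.0
t: 32.05
ee_pos: [0.5394, -0.135, 0.269]
tcp_rot: [[0.089, 0.994, -0.064], [0.996, -0.089, 0.003], [-0.003, -0.064, -0.998]]
contact_force: [0.6, 0.9, 0.9]
gripper_width: 0.995
gripper_force: 0.0
t: 33.05
ee_pos: [0.5026, 0.3044, 0.2662]
tcp_rot: [[0.089, 0.993, -0.076], [0.996, -0.089, 0.007], [-0.0, -0.076, -0.997]]
contact_force: [1.8, -0.4, -0.2]
gripper_width: 1.003
gripper_force: 0.0
t8 mark angle (+ ahead) 125 6.622521008791783 e 3.7572970614756773
  carrier slope deg 1.5556936813513065 22.1420599345048
[... 950 characters left out ...]
 vial 118 [415.0644 313.8337  83.5218  21.1241  58.3354] 0.015316681273747896
pos [0.5019 0.3068 0.266 ] th 85.2 w 0.998 t 33.1 j [ 0.4  -0.01  1.62  0.04  1.6   0.49] F [ 0.8 -0.2  0.2]
shift [-0.0763 -0.5052  0.0191] rows 3 each [-0.0254 -0.1684  0.0064]
turn [-0.0491 -0.0007  0.0024] rows 1 each [-0.0491 -0.0007  0.0024]
[(199, 163, 224), (200, 140, 219), (201, 137, 217), (202, 132, 215), (203, 135, 213), (204, 126, 201), (205, 123, 188), (206, 143, 201), (207, 199, 234), (208, 241, 249), (209, 248, 251), (210, 246, 250), (211, 226, 239), (212, 165, 203), (213, 128, 183), (214, 128, 202), (215, 136, 218), (216, 144, 222), (217, 140, 220), (218, 142, 221), (219, 138, 218), (220, 154, 210)]
```

Carrier tilt is now about 1.6° and both levels are good. The far vial has been knocked to about (0.578, 0.271). I'll refine the vial and pocket positions.

```bash
python3 - <<'E'
from h import *
np.set_printoptions(precision=1,suppress=True)
# image-plane threshold, project on top plane z
def vial(n,x0,y0):
    c=ld(n); u,v=proj(c,[x0,y0,.018]).astype(int); im=c['image'].astype(np.uint8)
    s=cv2.resize(im[v-26:v+27,u-26:u+27],None,fx=6,fy=6,interpolation=cv2.INTER_CUBIC).astype(int)
    m=(s.mean(2)>115)&(np.ptp(s,axis=2)<60)
    nl,L,st,ce=cv2.connectedComponentsWithStats(m.astype(np.uint8)); i=L[159,159] or 1+np.argmax(st[1:,4])
    q=np.argwhere(L==i)[:,::-1]; uv=(q+.5)/6-.5+[u-26,v-26]
    W=np.array([ray_z(c,a,b,.013) for a,b in uv[::5]])
    w,V=np.linalg.eigh(np.cov(W[:,:2].T)); R=rect(W); print(n,R, 'pca',np.degrees(np.arctan2(V[1,1],V[0,1]))%180)
for n,x,y in [('t8',.5775,.2705),('s8',.5775,.2705),('top0',.504,.315),('side0',.504,.315),('s8',.504,.315),('top0',.415,.311),('side0',.415,.311),('s8',.415,.311)]: vial(n,x,y)
a=np.array([.0872,.9962,0]); b=np.array([.9962,-.0872,0]); O=np.array([.5238,-.135,.095])
for n in('t8','s8'):
    P,C=cloud(ld(n)); D=P-O; t=D@a;e=D@b;h=D[:,2]
    k=(t>.04)&(t<.2)&(abs(e)<.06)&(h>.0)&(h<.04)
    br=C.mean(1)
    top=k&(h>.014); print(n,'carrier e',np.percentile(e[top],[1.5,98.5])*1000,'t',np.percentile(t[top],[1,99])*1000)
    w=top&(br>230)&(abs(e)<.025); hist,ed=np.histogram(t[w],np.arange(.045,.195,.004)); print(hist)
    for c0 in (.073,.117,.161):
        kk=top&(br>232)&(abs(t-c0)<.02)&(abs(e)<.05); print('pocket',t[kk].mean()*1000,e[kk].mean()*1000,np.percentile(e[kk],[1,99])*1000,np.median(h[kk])*1000, 'strip h',np.median(h[top&(abs(t-c0-.022)<.005)&(abs(e)<.03)])*1000)
E
```

```text
t8 [575.3 269.2  69.1  25.  113.4] pca 114.54905196342466
s8 [570.7 266.5  72.1  34.9 114.2] pca 108.73310389755083
top0 [502.3 313.8  71.   24.2  71.7] pca 71.60632138360862
side0 [500.1 309.9  82.2  22.4  70.4] pca 70.13258481547582
s8 [499.2 309.2  81.   21.4  71. ] pca 70.39077277037023
top0 [414.2 309.8  70.6  24.   57.4] pca 57.52304062036335
side0 [411.3 307.4  81.4  21.5  58.1] pca 57.48689061107802
s8 [410.9 306.5  80.4  22.3  58.5] pca 57.520804874030965
t8 carrier e [-39.1  37.8] t [ 52.6 183.9]
[ 0  0  0  0 32 36 34 38 33 38 24  0  0  0  2 26 34 37 37 34 37 23  0  0
  0  1 24 37 38 38 36 38 39  0  0  0  1]
pocket 74.7730375863883 -0.04333990542826349 [-34.4  34.8] 20.103174512756347 strip h 25.649436722036164
pocket 118.9734390255256 0.5028334002962563 [-34.4  34.8] 19.85051948649312 strip h 25.962914248331984
pocket 163.44576199406902 0.5169233222359213 [-34.4  35.5] 20.03121003334078 strip h 25.972722246368722
s8 carrier e [-42.   36.1] t [ 50.6 184.1]
[ 0  0  0  1  2 14 20 19 19 20  9  0  0  0  0  0 10 15 21 18 20  7  0  0
  0  1  1 10 16 17 18 18 10  0  0  0  0]
pocket 76.14449024554347 1.1506059269187836 [-31.5  33.7] 18.53238619084588 strip h 24.64537107034738
pocket 120.9769597626124 -0.1853804880964361 [-32.9  32.6] 18.956462531168263 strip h 24.703623610708895
pocket 165.399854837431 0.040653833457009 [-32.1  34.2] 18.760375579917568 strip h 23.884037674492543
```

```bash
python3 -m inch '[-0.2,0,0,0,-0.049,0,0.07, -0.2,0,0,0,0,0,0.075, -0.2,0,0,0,0,0,0, -0.2,0,0,0,0,0,0]' 40
python3 -c "
from h import *
go([.504,.315,.009],72)"
```

```text
t: 33.48
ee_pos: [0.5032, 0.3022, 0.2666]
tcp_rot: [[0.302, 0.953, -0.005], [0.953, -0.302, -0.003], [-0.005, -0.004, -1.0]]
contact_force: [0.2, -0.2, 0.1]
gripper_width: 0.601
gripper_force: 0.0
pos [0.5032 0.3022 0.2666] th 72.4 w 0.601 t 33.5 j [ 0.41 -0.05  1.66 -0.    1.54  0.72] F [ 0.2 -0.2  0.1]
shift [ 0.0682 -0.0107  1.2878] rows 7 each [ 0.0097 -0.0015  0.184 ]
turn [-0.0024  0.003   0.0048] rows 1 each [-0.0024  0.003   0.0048]
```

```bash
python3 -m inch '[-0.2,0.068,-0.011,0.1,0,0,0, -0.2,0,0,0.18,0,0,0, -0.2,0,0,0.18,0,0,0, -0.2,0,0,0.18,0,0,0, -0.2,0,0,0.18,0,0,0, -0.2,0,0,0.18,0,0,0, -0.2,0,0,0.14,0,0,0, -0.2,0,0,0.08,0,0,0, -0.2,0,0,0.06,0,0,0, -0.2,0,0,0,0,0,0, -0.2,0,0,0,0,0,0]'
python3 -c "
from h import *
go([.504,.315,.009],72)"
```

```text
t: 34.4
ee_pos: [0.5048, 0.3153, 0.0113]
tcp_rot: [[0.304, 0.953, -0.004], [0.953, -0.304, -0.003], [-0.004, -0.003, -1.0]]
contact_force: [0.3, -0.2, 0.0]
gripper_width: 0.603
gripper_force: 0.0
pos [0.5048 0.3153 0.0113] th 72.3 w 0.603 t 34.4 j [ 0.43  0.22  1.82 -0.    1.1   0.74] F [ 0.3 -0.2  0. ]
shift [-0.0025 -0.0033  0.0116] rows 1 each [-0.0025 -0.0033  0.0116]
turn [-0.002   0.0027  0.0035] rows 1 each [-0.002   0.0027  0.0035]
```

```bash
python3 -m inch '[1,0,0,0.012,0,0,0, 1,0,0,0,0,0,0, 1,0,0,0,0,0,0, 1,0,0,0,0,0,0, 1,0,0,0,0,0,0, 1,0,0,0,0,0,0, 1,0,0,-0.1,0,0,0, 1,0,0,-0.18,0,0,0, 1,0,0,-0.18,0,0,0, 1,0,0,-0.18,0,0,0, 1,0,0,-0.18,0,0,0, 1,0,0,0,0,0,0]' 40
python3 -c "
from h import *
go([.5341,-.017,.18],-5)"
```

```text
t: 35.4
ee_pos: [0.5093, 0.3181, 0.1827]
tcp_rot: [[0.304, 0.953, 0.01], [0.953, -0.304, 0.004], [0.006, 0.008, -1.0]]
contact_force: [1.1, 0.2, 1.3]
gripper_width: 0.197
gripper_force: 40.6
pos [0.5093 0.3181 0.1827] th 72.3 w 0.197 t 35.4 j [ 0.43  0.02  1.73 -0.    1.38  0.74] F [1.1 0.2 1.3]
shift [-1.5585  0.6276  0.0088] rows 9 each [-0.1732  0.0697  0.001 ]
turn [ 0.0017 -0.007   0.8589] rows 12 each [ 0.0001 -0.0006  0.0716]
```

```bash
python3 -m inch '[1,-0.1732,0.0697,0,0,0,0, 1,-0.1732,0.0697,0,0,0,0, 1,-0.1732,0.0697,0,0,0,0, 1,-0.1732,0.0697,0,0,0,0, 1,-0.1732,0.0697,0,0,0,0, 1,-0.1732,0.0697,0,0,0,0, 1,-0.1732,0.0697,0,0,0,0, 1,-0.1732,0.0697,0,0,0,0, 1,-0.1732,0.0697,0,0,0,0, 1,0,0,0,0,0,0]'
python3 -m inch '[1,0,0,0,0,0,0.0716, 1,0,0,0,0,0,0.0716, 1,0,0,0,0,0,0.0716, 1,0,0,0,0,0,0.0716, 1,0,0,0,0,0,0.0716, 1,0,0,0,0,0,0.0716, 1,0,0,0,0,0,0.0716, 1,0,0,0,0,0,0.0716, 1,0,0,0,0,0,0.0716, 1,0,0,0,0,0,0.0716, 1,0,0,0,0,0,0.0716, 1,0,0,0,0,0,0.0716]'
python3 -m inch '[1,0,0,0,0,0,0, 1,0,0,0,0,0,0]'
python3 -c "
from h import *
go([.5341,-.017,.125],-5)"
```

```text
t: 36.23
ee_pos: [0.5298, -0.0245, 0.1736]
tcp_rot: [[0.31, 0.951, -0.004], [0.951, -0.31, -0.006], [-0.006, -0.002, -1.0]]
contact_force: [-0.0, -0.1, 0.3]
gripper_width: 0.191
gripper_force: 40.6
t: 37.23
ee_pos: [0.5294, -0.0186, 0.1733]
tcp_rot: [[0.996, -0.093, -0.005], [-0.093, -0.996, -0.003], [-0.004, 0.003, -1.0]]
contact_force: [-0.0, -0.1, -0.8]
gripper_width: 0.195
gripper_force: 40.6
t: 37.4
ee_pos: [0.5295, -0.0187, 0.1734]
tcp_rot: [[0.996, -0.085, -0.004], [-0.085, -0.996, -0.003], [-0.004, 0.003, -1.0]]
contact_force: [-0.9, -0.7, -1.0]
gripper_width: 0.194
gripper_force: 40.6
pos [ 0.5295 -0.0187  0.1734] th -4.9 w 0.194 t 37.4 j [-0.17 -0.13  1.89 -0.    1.39  1.48] F [-0.9 -0.7 -1. ]
shift [ 0.0231 -0.0111  0.2418] rows 2 each [ 0.0115 -0.0056  0.1209]
turn [0.0019 0.0027 0.0015] rows 1 each [0.0019 0.0027 0.0015]
```

```bash
python3 -m inch '[1,0.023,-0.011,0,0,0,0, 1,0,0,0.08,0,0,0, 1,0,0,0.06,0,0,0, 1,0,0,0.05,0,0,0, 1,0,0,0.035,0,0,0, 1,0,0,0.015,0,0,0, 1,0,0,0,0,0,0, 1,0,0,0,0,0,0, 1,0,0,0,0,0,0]'
python3 -c "
from h import *
go([.5341,-.017,.125],-5)"
```

```text
t: 38.15
ee_pos: [0.5345, -0.0175, 0.1259]
tcp_rot: [[0.996, -0.088, -0.004], [-0.088, -0.996, -0.003], [-0.003, 0.003, -1.0]]
contact_force: [0.0, 0.4, 1.4]
gripper_width: 0.198
gripper_force: 40.8
pos [ 0.5345 -0.0175  0.1259] th -5.0 w 0.198 t 38.1 j [-0.17 -0.07  1.92 -0.    1.3   1.49] F [0.  0.4 1.4]
shift [-0.0021 -0.0021  0.0043] rows 1 each [-0.0021 -0.0021  0.0043]
turn [ 0.002   0.0022 -0.0004] rows 1 each [ 0.002   0.0022 -0.0004]
```

```bash
python3 -m inch '[1,0,0,0.008,0,0,0, 1,0,0,0,0,0,0, 0.35,0,0,0,0,0,0, 0.35,0,0,0,0,0,0, 0.35,0,0,0,0,0,0, 0.35,0,0,-0.05,0,0,0, 0.35,0,0,-0.1,0,0,0, 0.35,0,0,-0.18,0,0,0, 0.35,0,0,-0.18,0,0,0, -0.2,0,0,-0.05,0,0,0, -0.2,0,0,0,0,0,0]'
python3 -c "
from h import *
go([.415,.3115,.22],57.7)"
```

```text
t: 39.07
ee_pos: [0.5372, -0.0175, 0.2418]
tcp_rot: [[0.996, -0.088, 0.005], [-0.088, -0.996, -0.004], [0.006, 0.004, -1.0]]
contact_force: [-0.3, 0.0, -0.3]
gripper_width: 0.59
gripper_force: 0.0
pos [ 0.5372 -0.0175  0.2418] th -5.0 w 0.59 t 39.1 j [-0.17 -0.17  1.81 -0.    1.5   1.49] F [-0.3  0.  -0.3]
shift [-0.7539 -1.5855  0.0985] rows 10 each [-0.0754 -0.1585  0.0099]
turn [ 0.0042 -0.0018 -0.6971] rows 10 each [ 0.0004 -0.0002 -0.0697]
```

```bash
python3 -m inch '[-0.2,-0.0754,-0.1585,0.01,0,0,0, -0.2,-0.0754,-0.1585,0.01,0,0,0, -0.2,-0.0754,-0.1585,0.01,0,0,0, -0.2,-0.0754,-0.1585,0.01,0,0,0, -0.2,-0.0754,-0.1585,0.01,0,0,0, -0.2,-0.0754,-0.1585,0.01,0,0,0, -0.2,-0.0754,-0.1585,0.01,0,0,0, -0.2,-0.0754,-0.1585,0.01,0,0,0, -0.2,-0.0754,-0.1585,0.01,0,0,0, -0.2,-0.0754,-0.1585,0.01,0,0,0, -0.2,0,0,0,0,0,0]'
python3 -m inch '[-0.2,0,0,0,0,0,-0.0697, -0.2,0,0,0,0,0,-0.0697, -0.2,0,0,0,0,0,-0.0697, -0.2,0,0,0,0,0,-0.0697, -0.2,0,0,0,0,0,-0.0697, -0.2,0,0,0,0,0,-0.0697, -0.2,0,0,0,0,0,-0.0697, -0.2,0,0,0,0,0,-0.0697, -0.2,0,0,0,0,0,-0.0697, -0.2,0,0,0,0,0,-0.0697, -0.2,0,0,0,0,0,0, -0.2,0,0,0,0,0,0]'
cat > pk.py <<'E'
from h import *
import sys
np.set_printoptions(precision=1,suppress=True)
a=np.array([.0872,.9962,0]); b=np.array([.9962,-.0872,0]); O=np.array([.5238,-.135,.095])
for w,n in (('top','t'+sys.argv[1]),('side','s'+sys.argv[1])):
    c=snap(w,n); P,C=cloud(c); D=P-O; t=D@a;e=D@b;h=D[:,2]
    for i,c0 in enumerate((.0745,.1185,.1625)):
        k=(abs(t-c0)<.02)&(abs(e)<.05)&(h>.030)&(h<.06)
        if k.sum()>20: print(n,'pocket',i,'vial n',k.sum(),'rect e,t',rect(np.c_[e[k],t[k]]),'top h',np.percentile(h[k],[10,50,90])*1000)
i=ld('t'+sys.argv[1])['image'][160:280,200:440,::-1]; cv2.imwrite(f'pics/t{sys.argv[1]}c.png',cv2.resize(i,None,fx=3,fy=3,interpolation=cv2.INTER_CUBIC))
E
python3 pk.py 9; python3 -c "
from h import *
go([.415,.3115,.008],57.7)"
```

```text
t: 39.98
ee_pos: [0.409, 0.3156, 0.2132]
tcp_rot: [[0.997, -0.082, -0.008], [-0.082, -0.997, -0.003], [-0.008, 0.003, -1.0]]
contact_force: [-0.2, -0.2, -0.9]
gripper_width: 0.599
gripper_force: 0.0
t: 40.98
ee_pos: [0.4119, 0.3112, 0.2143]
tcp_rot: [[0.537, 0.843, -0.006], [0.843, -0.537, -0.004], [-0.007, -0.003, -1.0]]
contact_force: [0.8, -0.3, 0.8]
gripper_width: 0.602
gripper_force: 0.0
t9 pocket 1 vial n 220 rect e,t [ -4.7 121.   70.2  33.8   1.1] top h [33.1 36.9 40.9]
s9 pocket 1 vial n 137 rect e,t [ -4.1 120.2  77.5  33.7 179.5] top h [32.1 35.6 39.3]
pos [0.4121 0.3115 0.2149] th 57.6 w 0.6 t 41.1 j [ 0.5  -0.2   1.88 -0.    1.47  1.07] F [-0.3  0.6 -0.2]
shift [0.0136 0.0144 1.0346] rows 6 each [0.0023 0.0024 0.1724]
turn [-0.0015  0.0036 -0.0017] rows 1 each [-0.0015  0.0036 -0.0017]
```

View pics/t9c.png

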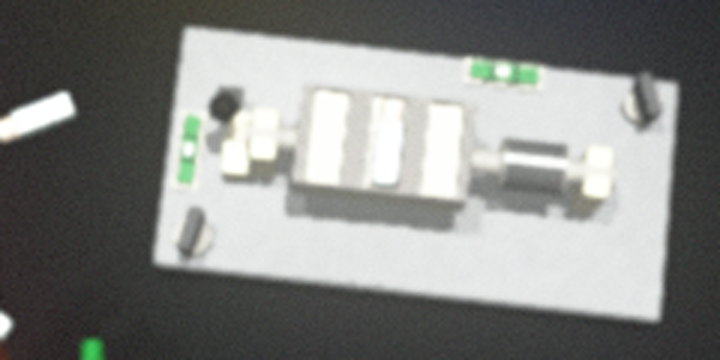

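```bash
cat > sl.py <<'E'
from h import *
import sys
a=np.array([.0872,.9962,0]); b=np.array([.9962,-.0872,0]); O=np.array([.5238,-.135,.095])
for n in ('t'+sys.argv[1],'s'+sys.argv[1]):
    P,C=cloud(ld(n)); D=P-O; t=D@a;e=D@b;h=D[:,2]
    for i,c0 in enumerate((.0745,.1185,.1625)):
        r=[]
        for e0 in np.arange(-.036,.037,.008):
            k=(abs(t-c0-.001)<.005)&(abs(e-e0)<.004)&(h>.01)&(h<.06); r.append(round(float(np.median(h[k]))*1000,1) if k.sum()>2 else None)
        print(n,i,r)
E
python3 sl.py 9
```

```text
t9 0 [25.3, 19.9, 19.9, 19.3, 19.8, 19.8, 20.4, 19.3, 19.0, 22.0]
t9 1 [23.2, 35.9, 38.9, 38.2, 38.4, 37.1, 36.9, 36.2, 34.4, 22.2]
t9 2 [21.2, 19.4, 20.8, 20.6, 21.0, 20.1, 19.7, 19.4, 19.6, 21.9]
s9 0 [21.5, 20.7, 19.8, 18.5, 18.2, 19.2, 19.2, 18.4, 19.0, 22.1]
s9 1 [27.3, 36.7, 36.6, 37.0, 36.9, 35.6, 34.6, 34.3, 33.1, None]
s9 2 [21.0, 17.5, 18.9, 18.0, 17.9, 19.9, 18.8, 18.5, 19.3, 20.7]
```

```bash
python3 -m inch '[-0.2,0.005,0.02,0.13,0,0,0, -0.2,0,0,0.18,0,0,0, -0.2,0,0,0.18,0,0,0, -0.2,0,0,0.18,0,0,0, -0.2,0,0,0.16,0,0,0, -0.2,0,0,0.12,0,0,0, -0.2,0,0,0.06,0,0,0, -0.2,0,0,0.02,0,0,0, -0.2,0,0,0,0,0,0, -0.2,0,0,0,0,0,0]'
python3 -c "
from h import *
go([.4143,.3095,.009],57.7)"
```

```text
t: 41.92
ee_pos: [0.4167, 0.3106, 0.0113]
tcp_rot: [[0.535, 0.845, -0.002], [0.845, -0.535, -0.002], [-0.002, -0.0, -1.0]]
contact_force: [-0.6, -0.4, 0.3]
gripper_width: 0.598
gripper_force: 0.0
pos [0.4167 0.3106 0.0113] th 57.7 w 0.598 t 41.9 j [ 0.5   0.05  2.01 -0.    1.08  1.06] F [-0.6 -0.4  0.3]
shift [-0.0112 -0.0073  0.0116] rows 1 each [-0.0112 -0.0073  0.0116]
turn [-0.0003  0.0014 -0.0004] rows 1 each [-0.0003  0.0014 -0.0004]
```

```bash
python3 -m inch '[-0.2,-0.011,-0.007,0.012,0,0,0, 1,0,0,0,0,0,0, 1,0,0,0,0,0,0, 1,0,0,0,0,0,0, 1,0,0,0,0,0,0, 1,0,0,0,0,0,0, 1,0,0,-0.1,0,0,0, 1,0,0,-0.18,0,0,0, 1,0,0,-0.18,0,0,0, 1,0,0,-0.18,0,0,0, 1,0,0,-0.18,0,0,0, 1,0,0,-0.08,0,0,0]' 40
python3 -c "
from h import *
go([.5303,-.0607,.18],-5)"
```

```text
t: 42.92
ee_pos: [0.4157, 0.3104, 0.1929]
tcp_rot: [[0.535, 0.845, 0.003], [0.845, -0.535, 0.001], [0.002, 0.002, -1.0]]
contact_force: [0.6, 2.1, -0.7]
gripper_width: 0.194
gripper_force: 40.0
pos [0.4157 0.3104 0.1929] th 57.7 w 0.194 t 42.9 j [ 0.5  -0.18  1.9  -0.    1.42  1.06] F [ 0.6  2.1 -0.7]
shift [-1.2619  1.476   0.0647] rows 11 each [-0.1147  0.1342  0.0059]
turn [ 4.000e-04 -1.900e-03  6.965e-01] rows 10 each [ 0.     -0.0002  0.0697]
```

```bash
python3 -m inch '[1,-0.1147,0.1342,0,0,0,0, 1,-0.1147,0.1342,0,0,0,0, 1,-0.1147,0.1342,0,0,0,0, 1,-0.1147,0.1342,0,0,0,0, 1,-0.1147,0.1342,0,0,0,0, 1,-0.1147,0.1342,0,0,0,0, 1,-0.1147,0.1342,0,0,0,0, 1,-0.1147,0.1342,0,0,0,0, 1,-0.1147,0.1342,0,0,0,0, 1,-0.1147,0.1342,0,0,0,0, 1,-0.1147,0.1342,0,0,0,0]'
python3 -m inch '[1,0,0,0,0,0,0.0697, 1,0,0,0,0,0,0.0697, 1,0,0,0,0,0,0.0697, 1,0,0,0,0,0,0.0697, 1,0,0,0,0,0,0.0697, 1,0,0,0,0,0,0.0697, 1,0,0,0,0,0,0.0697, 1,0,0,0,0,0,0.0697, 1,0,0,0,0,0,0.0697, 1,0,0,0,0,0,0.0697, 1,0,0,0,0,0,0, 1,0,0,0,0,0,0]'
python3 -c "
from h import *
go([.5308,-.0607,.125],-5)"
```

```text
t: 43.83
ee_pos: [0.5283, -0.0635, 0.1875]
tcp_rot: [[0.535, 0.845, -0.004], [0.845, -0.535, -0.003], [-0.005, -0.002, -1.0]]
contact_force: [0.7, 0.6, -0.4]
gripper_width: 0.195
gripper_force: 40.0
t: 44.83
ee_pos: [0.5282, -0.0617, 0.1875]
tcp_rot: [[0.996, -0.085, -0.005], [-0.085, -0.996, -0.003], [-0.004, 0.003, -1.0]]
contact_force: [-0.3, -0.4, -0.2]
gripper_width: 0.197
gripper_force: 40.0
pos [ 0.5282 -0.0617  0.1875] th -4.9 w 0.197 t 44.8 j [-0.25 -0.14  1.87 -0.    1.41  1.4 ] F [-0.3 -0.4 -0.2]
shift [ 0.0139 -0.0069  0.3124] rows 2 each [ 0.007  -0.0035  0.1562]
turn [0.0019 0.0028 0.0012] rows 1 each [0.0019 0.0028 0.0012]
```

```bash
python3 -m inch '[1,0.014,-0.007,0.05,0.002,0.003,0, 1,0,0,0.1,0,0,0, 1,0,0,0.06,0,0,0, 1,0,0,0.05,0,0,0, 1,0,0,0.035,0,0,0, 1,0,0,0.015,0,0,0, 1,0,0,0,0,0,0, 1,0,0,0,0,0,0, 1,0,0,0,0,0,0]'
python3 -c "
from h import *
go([.5308,-.0607,.124],-5)"
```

```text
t: 45.58
ee_pos: [0.532, -0.0608, 0.1269]
tcp_rot: [[0.996, -0.088, 0.003], [-0.088, -0.996, -0.001], [0.003, 0.0, -1.0]]
contact_force: [-0.4, 0.1, -0.5]
gripper_width: 0.196
gripper_force: 40.0
pos [ 0.532  -0.0608  0.1269] th -5.0 w 0.196 t 45.6 j [-0.25 -0.07  1.92  0.    1.29  1.41] F [-0.4  0.1 -0.5]
shift [-0.0063  0.0001  0.0145] rows 1 each [-0.0063  0.0001  0.0145]
turn [ 0.0002 -0.0017 -0.0004] rows 1 each [ 0.0002 -0.0017 -0.0004]
```

```bash
python3 -m inch '[1,-0.006,0,0.012,0,0,0, 1,0,0,0,0,0,0, 0.35,0,0,0,0,0,0, 0.35,0,0,0,0,0,0, 0.35,0,0,0,0,0,0, 0.35,0,0,-0.05,0,0,0, 0.35,0,0,-0.1,0,0,0, 0.35,0,0,-0.18,0,0,0, 0.35,0,0,-0.18,0,0,0, -0.2,0,0,-0.05,0,0,0, -0.2,0,0,0,0,0,0]'
python3 -c "
from h import *
go([.576,.269,.22],113)"
```

```text
t: 46.5
ee_pos: [0.5325, -0.0611, 0.2415]
tcp_rot: [[0.996, -0.088, 0.011], [-0.088, -0.996, -0.003], [0.011, 0.002, -1.0]]
contact_force: [0.6, -0.2, 0.2]
gripper_width: 0.588
gripper_force: 0.0
pos [ 0.5325 -0.0611  0.2415] th -5.0 w 0.588 t 46.5 j [-0.25 -0.17  1.81  0.    1.49  1.41] F [ 0.6 -0.2  0.2]
shift [ 0.0702 -1.6634  0.1057] rows 9 each [ 0.0078 -0.1848  0.0117]
turn [ 0.0076 -0.0032 -1.3116] rows 18 each [ 0.0004 -0.0002 -0.0729]
```

```bash
python3 -m inch '[-0.2,0.008,-0.185,0.01,0,0,0, -0.2,0.008,-0.185,0.01,0,0,0, -0.2,0.008,-0.185,0.01,0,0,0, -0.2,0.008,-0.185,0.01,0,0,0, -0.2,0.008,-0.185,0.01,0,0,0, -0.2,0.008,-0.185,0.01,0,0,0, -0.2,0.008,-0.185,0.01,0,0,0, -0.2,0.008,-0.185,0.01,0,0,0, -0.2,0.008,-0.185,0.01,0,0,0, -0.2,0,0,0,0,0,0]'
python3 -m inch '[-0.2,0,0,0,0,0,-0.0729, -0.2,0,0,0,0,0,-0.0729, -0.2,0,0,0,0,0,-0.0729, -0.2,0,0,0,0,0,-0.0729, -0.2,0,0,0,0,0,-0.0729, -0.2,0,0,0,0,0,-0.0729, -0.2,0,0,0,0,0,-0.0729, -0.2,0,0,0,0,0,-0.0729, -0.2,0,0,0,0,0,-0.0729, -0.2,0,0,0,0,0,-0.0729, -0.2,0,0,0,0,0,-0.0729, -0.2,0,0,0,0,0,-0.0729]'
python3 -m inch '[-0.2,0,0,0,0,0,-0.0729, -0.2,0,0,0,0,0,-0.0729, -0.2,0,0,0,0,0,-0.0729, -0.2,0,0,0,0,0,-0.0729, -0.2,0,0,0,0,0,-0.0729, -0.2,0,0,0,0,0,-0.0729, -0.2,0,0,0,0,0,0, -0.2,0,0,0,0,0,0]'
python3 pk.py 10; python3 sl.py 10; python3 -c "
from h import *
np.set_printoptions(precision=1,suppress=True)
P,C=cloud(ld('s10')); k=(np.hypot(P[:,0]-.577,P[:,1]-.271)<.05)&(P[:,2]<.04)&(C.mean(1)>110); print(k.sum(), rect(P[k]) if k.sum()>30 else 0)
np.set_printoptions(precision=4)
go([.576,.269,.009],113)"
```

```text
t: 47.33
ee_pos: [0.5723, 0.2751, 0.2147]
tcp_rot: [[0.997, -0.083, -0.003], [-0.083, -0.997, 0.001], [-0.003, -0.001, -1.0]]
contact_force: [-0.1, 0.0, -0.3]
gripper_width: 0.603
gripper_force: 0.0
t: 48.33
ee_pos: [0.5729, 0.2694, 0.2156]
tcp_rot: [[0.276, 0.961, -0.002], [0.961, -0.276, -0.001], [-0.002, -0.001, -1.0]]
contact_force: [-1.0, 0.0, 0.1]
gripper_width: 0.597
gripper_force: 0.0
t: 49.0
ee_pos: [0.5731, 0.2695, 0.2161]
tcp_rot: [[-0.389, 0.921, -0.001], [0.921, 0.389, -0.001], [-0.0, -0.001, -1.0]]
contact_force: [0.3, -0.4, -0.1]
gripper_width: 0.599
gripper_force: 0.0
t10 pocket 0 vial n 224 rect e,t [ 2.9 73.6 67.9 37.4  2.5] top h [32.7 36.7 39.7]
t10 pocket 1 vial n 226 rect e,t [ -0.1 120.2  74.6  31.3   3.5] top h [32.5 37.  40.4]
s10 pocket 0 vial n 144 rect e,t [ -1.6  69.8  65.   24.9 172.8] top h [31.5 35.7 39. ]
s10 pocket 1 vial n 135 rect e,t [ -3.5 113.7  66.8  24.8 175.3] top h [32.3 36.1 39.7]
t10 0 [23.3, 36.2, 38.3, 36.6, 37.3, 37.8, 37.4, 33.8, 37.0, 26.3]
t10 1 [24.9, 36.7, 37.8, 38.0, 38.5, 38.2, 35.1, 37.1, 35.8, 26.1]
t10 2 [20.8, 18.8, 19.9, 18.3, 18.9, 18.9, 20.8, 19.4, 19.7, 22.4]
s10 0 [25.8, 33.7, 36.5, 36.1, 36.5, 36.8, 36.2, 35.0, 34.8, None]
s10 1 [27.3, 37.4, 38.5, 35.8, 38.0, 38.2, 35.3, 35.7, None, 24.9]
s10 2 [18.6, 18.6, 20.3, 17.1, 17.4, 19.7, 17.7, 17.4, 19.3, 21.7]
146 [578.5 276.5  75.4  47.4 116.7]
pos [0.5733 0.2697 0.2167] th 112.9 w 0.603 t 49.1 j [ 0.32  0.08  1.61 -0.    1.45 -0.08] F [0.6 0.2 1. ]
shift [-0.0079  0.0113  1.0383] rows 6 each [-0.0013  0.0019  0.1731]
turn [-0.0003  0.0003 -0.0009] rows 1 each [-0.0003  0.0003 -0.0009]
```

```bash
python3 -m inch '[-0.2,-0.008,0.011,0.13,0,0,0, -0.2,0,0,0.18,0,0,0, -0.2,0,0,0.18,0,0,0, -0.2,0,0,0.18,0,0,0, -0.2,0,0,0.16,0,0,0, -0.2,0,0,0.12,0,0,0, -0.2,0,0,0.06,0,0,0, -0.2,0,0,0.025,0,0,0, -0.2,0,0,0,0,0,0, -0.2,0,0,0,0,0,0]'
python3 -c "
from h import *
go([.576,.269,.009],113)"
```

```text
t: 49.93
ee_pos: [0.5779, 0.2697, 0.0122]
tcp_rot: [[-0.391, 0.92, 0.004], [0.92, 0.391, 0.001], [-0.001, 0.004, -1.0]]
contact_force: [-0.4, 0.0, 1.8]
gripper_width: 0.595
gripper_force: 0.0
pos [0.5779 0.2697 0.0122] th 113.0 w 0.595 t 49.9 j [ 0.32  0.3   1.72 -0.    1.11 -0.08] F [-0.4  0.   1.8]
shift [ 0.0003 -0.01    0.0161] rows 1 each [ 0.0003 -0.01    0.0161]
turn [0.0023 0.0005 0.0003] rows 1 each [0.0023 0.0005 0.0003]
```

```bash
python3 -m inch '[-0.2,0,-0.01,0.014,0,0,0, 1,0,0,0,0,0,0, 1,0,0,0,0,0,0, 1,0,0,0,0,0,0, 1,0,0,0,0,0,0, 1,0,0,0,0,0,0, 1,0,0,-0.1,0,0,0, 1,0,0,-0.18,0,0,0, 1,0,0,-0.18,0,0,0, 1,0,0,-0.18,0,0,0, 1,0,0,-0.18,0,0,0, 1,0,0,-0.08,0,0,0]' 40
python3 -c "
from h import *
go([.5382,.0272,.19],175)"
```

```text
t: 50.93
ee_pos: [0.5766, 0.2693, 0.1939]
tcp_rot: [[-0.392, 0.92, 0.009], [0.92, 0.392, 0.002], [-0.001, 0.009, -1.0]]
contact_force: [2.0, 0.2, 1.1]
gripper_width: 0.194
gripper_force: 40.1
pos [0.5766 0.2693 0.1939] th 113.1 w 0.194 t 50.9 j [ 0.32  0.1   1.63 -0.    1.41 -0.08] F [2.  0.2 1.1]
shift [-1.0385 -0.6509  0.0148] rows 7 each [-0.1484 -0.093   0.0021]
turn [ 0.0047  0.0037 -0.6882] rows 10 each [ 0.0005  0.0004 -0.0688]
```

```bash
python3 -m inch '[1,-0.1484,-0.093,0,0,0,0, 1,-0.1484,-0.093,0,0,0,0, 1,-0.1484,-0.093,0,0,0,0, 1,-0.1484,-0.093,0,0,0,0, 1,-0.1484,-0.093,0,0,0,0, 1,-0.1484,-0.093,0,0,0,0, 1,-0.1484,-0.093,0,0,0,0, 1,0,0,0,0,0,0]'
python3 -m inch '[1,0,0,0,0.0005,0.0004,-0.0688, 1,0,0,0,0.0005,0.0004,-0.0688, 1,0,0,0,0.0005,0.0004,-0.0688, 1,0,0,0,0.0005,0.0004,-0.0688, 1,0,0,0,0,0,-0.0688, 1,0,0,0,0,0,-0.0688, 1,0,0,0,0,0,-0.0688, 1,0,0,0,0,0,-0.0688, 1,0,0,0,0,0,-0.0688, 1,0,0,0,0,0,-0.0688, 1,0,0,0,0,0,0, 1,0,0,0,0,0,0]'
python3 -c "
from h import *
go([.5382,.0272,.125],175)"
```

```text
t: 51.6
ee_pos: [0.5351, 0.0217, 0.1873]
tcp_rot: [[-0.387, 0.922, 0.0], [0.922, 0.387, -0.003], [-0.002, -0.001, -1.0]]
contact_force: [0.3, 0.1, 0.3]
gripper_width: 0.196
gripper_force: 40.1
t: 52.6
ee_pos: [0.536, 0.0268, 0.1874]
tcp_rot: [[-0.996, 0.09, -0.003], [0.09, 0.996, 0.0], [0.003, 0.0, -1.0]]
contact_force: [-0.5, -0.3, -0.7]
gripper_width: 0.196
gripper_force: 40.1
pos [0.536  0.0268 0.1874] th 174.8 w 0.196 t 52.6 j [-0.09 -0.13  1.86  0.    1.41 -1.57] F [-0.5 -0.3 -0.7]
shift [-0.012   0.0028  0.312 ] rows 2 each [-0.006   0.0014  0.156 ]
turn [ 0.     -0.0022 -0.0018] rows 1 each [ 0.     -0.0022 -0.0018]
```

```bash
python3 -m inch '[1,-0.012,0.003,0.05,0,-0.002,0, 1,0,0,0.1,0,0,0, 1,0,0,0.06,0,0,0, 1,0,0,0.05,0,0,0, 1,0,0,0.035,0,0,0, 1,0,0,0.015,0,0,0, 1,0,0,0,0,0,0, 1,0,0,0,0,0,0, 1,0,0,0,0,0,0]'
python3 -c "
from h import *
go([.5382,.0272,.124],175)"
```

```text
t: 53.35
ee_pos: [0.5392, 0.0267, 0.1266]
tcp_rot: [[-0.996, 0.088, 0.002], [0.088, 0.996, -0.0], [-0.002, -0.0, -1.0]]
contact_force: [-0.2, 1.2, -1.3]
gripper_width: 0.195
gripper_force: 40.1
pos [0.5392 0.0267 0.1266] th 175.0 w 0.195 t 53.4 j [-0.09 -0.06  1.91 -0.    1.29 -1.57] F [-0.2  1.2 -1.3]
shift [0.0052 0.0021 0.0129] rows 1 each [0.0052 0.0021 0.0129]
turn [-0.0001  0.0013 -0.0004] rows 1 each [-0.0001  0.0013 -0.0004]
```

Next I'll release the vial, retreat, and prepare to approach the lever from the robot side. I'll check the carrier on the way.

```bash
python3 -m inch '[1,0.005,0.002,0.011,0,0,0, 1,0,0,0,0,0,0, 0.35,0,0,0,0,0,0, 0.35,0,0,0,0,0,0, 0.35,0,0,0,0,0,0, 0.35,0,0,-0.05,0,0,0, 0.35,0,0,-0.1,0,0,0, 0.35,0,0,-0.18,0,0,0, 0.35,0,0,-0.18,0,0,0, 0.35,0,0,-0.05,0,0,0]'
python3 -m inch '[1,0,0.18,0,0,0,0, 1,0,0.18,0,0,0,0, 1,0,0.18,0,0,0,0, 1,0,0.18,0,0,0,0, 1,0,0.18,0,0,0,0, 1,0,0.18,0,0,0,0, 1,0,0,0,0,0,0, 1,0,0,0,0,0,0]'
python3 pk.py 11; python3 sl.py 11; python3 ab.py t11; python3 - <<'E'
from h import *
np.set_printoptions(precision=4,suppress=True)
spin('t11','s11')
for n in('t11','s11'):
    P,C=cloud(ld(n)); k=box(P,[.5,.07,.075],[.6,.16,.14])&(C.mean(1)<90); Q=P[k]; print(n,'knob',k.sum(),np.median(Q,0),rect(Q) if len(Q)>3 else 0,np.percentile(Q[:,2],[10,90]))
go([.5,.11,.2],175)
E
```

```text
t: 54.18
ee_pos: [0.5403, 0.0271, 0.2433]
tcp_rot: [[-0.996, 0.088, 0.011], [0.088, 0.996, -0.001], [-0.011, -0.0, -1.0]]
contact_force: [0.6, 0.8, 1.0]
gripper_width: 0.326
gripper_force: 0.0
t: 54.85
ee_pos: [0.5563, 0.244, 0.2358]
tcp_rot: [[-0.996, 0.085, 0.0], [0.085, 0.996, -0.0], [-0.0, -0.0, -1.0]]
contact_force: [-0.3, -0.9, 0.1]
gripper_width: 0.0
gripper_force: 0.0
t11 pocket 0 vial n 232 rect e,t [ -1.   74.7  73.4  38.8 179.6] top h [31.5 36.9 40.1]
t11 pocket 1 vial n 234 rect e,t [ -1.5 117.9  75.7  38.1   0.3] top h [31.6 36.8 40.3]
t11 pocket 2 vial n 228 rect e,t [ -5.4 162.6  69.3  36.9   3.5] top h [32.1 36.6 40. ]
s11 pocket 0 vial n 139 rect e,t [ -1.2  74.6  63.8  32.3 172.8] top h [31.7 35.6 39.5]
s11 pocket 1 vial n 140 rect e,t [ -3.8 119.   66.2  36.6   0.6] top h [31.4 35.9 39.3]
s11 pocket 2 vial n 137 rect e,t [ -6.5 162.3  74.8  31.6   6.5] top h [31.6 35.7 39.2]
t11 0 [25.2, 35.2, 37.6, 37.9, 36.7, 38.5, 36.1, 38.9, 36.6, 24.7]
t11 1 [25.8, 37.1, 38.8, 37.1, 40.2, 37.3, 36.6, 35.7, 35.0, 23.9]
t11 2 [25.6, 35.0, 34.7, 36.9, 38.1, 37.0, 39.4, 37.7, 37.0
[... 587 characters left out ...]
 mark angle (+ ahead) 122 9.920611999007665 e 3.814026389400675
  carrier slope deg 0.7655276614369037 25.04065703482064 1201
s11 mark angle (+ ahead) 60 0.6111737047232255 e 0.2441925632900583
  carrier slope deg 1.403200148945835 26.267891689980637 685
t11 knob 47 [0.5594 0.107  0.1225] [558.827  106.6239  17.1181  15.1302 144.0849] [0.12   0.1248]
s11 knob 53 [0.5539 0.1035 0.1186] [554.5449 104.8322  22.0987  19.9686 121.7372] [0.1108 0.1244]
pos [0.5565 0.242  0.2357] th 175.0 w -0.002 t 55.0 j [ 0.29  0.01  1.65 -0.    1.48 -1.19] F [-0.8  0.  -0.4]
shift [ 0.2234 -0.682   0.1789] rows 4 each [ 0.0559 -0.1705  0.0447]
turn [-0.0004  0.0002 -0.0004] rows 1 each [-0.0004  0.0002 -0.0004]
```

View pics/t11c.png

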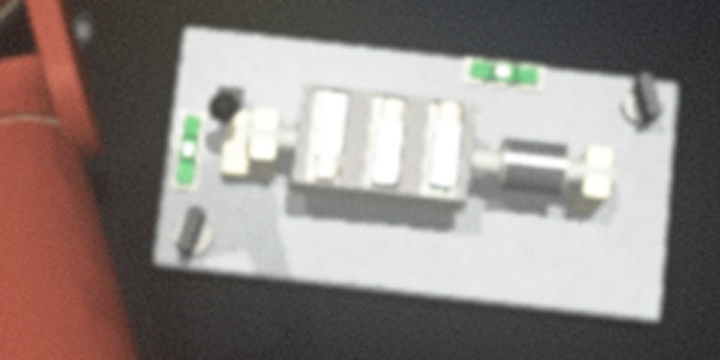

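```bash
python3 -m inch '[1,0.055,-0.162,0,0,0,0, 1,0.055,-0.162,0,0,0,0, 1,0.055,-0.162,0,0,0,0, 1,0.055,-0.162,0,0,0,0, 1,0,0,0,0,0,0, 1,0,0,0,0,0,0]'
python3 - <<'E'
from h import *
np.set_printoptions(precision=4,suppress=True)
P,C=cloud(ld('t11'))
for x0 in np.arange(.48,.6,.01):
    r=[]
    for y0 in np.arange(.07,.14,.01):
        k=box(P,[x0,y0,0],[x0+.01,y0+.01,.2]); r.append(int(np.median(P[k][:,2])*1000) if k.any() else None)
    print(round(x0,2),r)
go([.505,.1135,.107],175)
E
```

```text
t: 55.45
ee_pos: [0.5009, 0.1148, 0.2359]
tcp_rot: [[-0.996, 0.092, 0.001], [0.092, 0.996, -0.0], [-0.001, 0.0, -1.0]]
contact_force: [0.1, 0.0, 0.1]
gripper_width: 0.003
gripper_force: 0.0
0.48 [34, 33, 35, 32, 34, 73, 74, 37]
0.49 [34, 34, 33, 35, 35, 38, 36, 35]
0.5 [35, 35, 33, 34, 34, 35, 35, 33]
0.51 [34, 34, 36, 34, 34, 32, 40, 38]
0.52 [85, 63, 63, 63, 33, 33, 43, 42]
0.53 [105, 102, 63, 65, 33, 35, 47, 42]
0.54 [105, 104, 65, 67, 34, 34, 46, 39]
0.55 [105, 103, 66, 120, 37, 36, 44, 38]
0.56 [99, 64, 65, 121, 36, 38, 44, 37]
0.57 [40, 33, 39, 115, 33, 35, 36, 35]
0.58 [34, 36, 52, 69, 68, 35, 34, 34]
0.59 [34, 34, 34, 37, 36, 36, 33, 34]
pos [0.5009 0.1148 0.2359] th 174.7 w 0.003 t 55.5 j [ 0.08 -0.22  1.86 -0.    1.5  -1.4 ] F [0.1 0.  0.1]
shift [-0.0203 -0.0047  0.6444] rows 4 each [-0.0051 -0.0012  0.1611]
turn [ 0.      0.0008 -0.0033] rows 1 each [ 0.      0.0008 -0.0033]
```

```bash
python3 -m inch '[1,0,0,0.16,0,0,0, 1,0,0,0.16,0,0,0, 1,0,0,0.14,0,0,0, 1,0,0,0.1,0,0,0, 1,0,0,0.075,0,0,0, 1,0,0,0,0,0,0, 1,0,0,0,0,0,0]'
python3 -m inch '[1,-0.05,0,0,0,0,0, 1,-0.05,0,0,0,0,0, 1,-0.05,0,0,0,0,0, 1,-0.05,0,0,0,0,0, 1,-0.05,0,0,0,0,0, 1,-0.05,0,0,0,0,0, 1,-0.05,0,0,0,0,0, 1,-0.05,0,0,0,0,0, 1,0,0,0,0,0,0]'
python3 -c "
from h import *
go([.588,.106,.107],175)"
```

```text
t: 56.03
ee_pos: [0.501, 0.1172, 0.1079]
tcp_rot: [[-0.996, 0.088, -0.002], [0.088, 0.996, -0.0], [0.002, -0.0, -1.0]]
contact_force: [0.7, -0.3, 0.1]
gripper_width: 0.001
gripper_force: 0.0
t: 56.78
ee_pos: [0.5825, 0.1099, 0.108]
tcp_rot: [[-0.996, 0.088, 0.0], [0.088, 0.996, 0.0], [-0.0, 0.0, -1.0]]
contact_force: [-0.3, 0.5, -0.4]
gripper_width: -0.003
gripper_force: 0.0
pos [0.5825 0.1099 0.108 ] th 174.9 w -0.003 t 56.8 j [ 0.06  0.08  1.79  0.    1.26 -1.42] F [-0.3  0.5 -0.4]
shift [-0.0289 -0.0172  0.0051] rows 1 each [-0.0289 -0.0172  0.0051]
turn [ 0.0001  0.0003 -0.0007] rows 1 each [ 0.0001  0.0003 -0.0007]
```

```bash
python3 -m inch '[1,-0.02,0,0,0,0,0, 1,-0.02,0,0,0,0,0, 1,-0.015,0,0,0,0,0, 1,0,0,0,0,0,0]'; python3 -c "
from h import *
c=snap('side','s12'); i=c['image'][170:300,270:420,::-1]; cv2.imwrite('pics/s12c.png',cv2.resize(i,None,fx=4,fy=4,interpolation=cv2.INTER_CUBIC))
P,C=cloud(c); k=box(P,[.56,.06,.085],[.64,.16,.13])&(C.mean(1)<90); print(k.sum(),np.median(P[k],0))"
```

```text
t: 57.12
ee_pos: [0.586, 0.1097, 0.1072]
tcp_rot: [[-0.996, 0.087, -0.017], [0.087, 0.996, 0.0], [0.017, -0.001, -1.0]]
contact_force: [-21.9, 0.2, 10.8]
gripper_width: -0.004
gripper_force: 11.3
64 [0.59716407 0.0976007  0.11659216]
```

View pics/s12c.png

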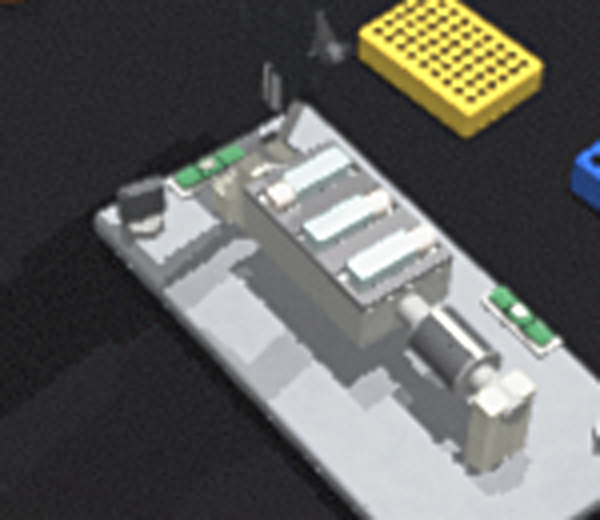

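The lever is on its end stop: −22 N at x = 0.586, where I predicted it. All three vials are in their pockets. I'll retreat and do a final check.

```bash
python3 -m inch '[1,0.1,0,0,0,0,0, 1,0.15,0,0,0,0,0, 1,0,0,-0.15,0,0,0, 1,0,0,-0.18,0,0,0, 1,0,0,-0.18,0,0,0, 1,0,0.18,-0.08,0,0,0, 1,0,0.18,0,0,0,0, 1,0,0.18,0,0,0,0, 1,0,0.18,0,0,0,0, 1,0,0.18,0,0,0,0, 1,0,0,0,0,0,0, 1,0,0,0,0,0,0]'
python3 pk.py 13; python3 sl.py 13; python3 ab.py t13; python3 -c "
from h import *
spin('t13','s13')
for n in('t13','s13'):
  P,C=cloud(ld(n)); k=box(P,[.5,.07,.09],[.66,.13,.14])&(C.mean(1)<90); print('knob',k.sum(),np.median(P[k],0))
print(manip.get_state()['t'])"
```

```text
t: 58.17
ee_pos: [0.5583, 0.2948, 0.2268]
tcp_rot: [[-0.996, 0.085, 0.002], [0.085, 0.996, 0.0], [-0.002, 0.0, -1.0]]
contact_force: [-0.5, 0.3, 0.1]
gripper_width: 0.003
gripper_force: 0.0
t13 pocket 0 vial n 225 rect e,t [ 2.5 76.9 68.9 33.5  2.5] top h [32.5 37.  40.5]
t13 pocket 1 vial n 218 rect e,t [  1.5 118.4  70.3  38.9 178.9] top h [32.7 37.  40.1]
t13 pocket 2 vial n 219 rect e,t [  0.7 164.1  70.6  34.9   2.2] top h [32.7 36.9 40.6]
s13 pocket 0 vial n 143 rect e,t [-2.8 71.7 65.6 26.7 10.9] top h [31.8 35.8 40.3]
s13 pocket 1 vial n 135 rect e,t [ -7.1 116.5  69.5  30.4 175.6] top h [31.7 36.  39.6]
s13 pocket 2 vial n 136 rect e,t [ -4.7 163.3  66.1  28.6 179.8] top h [31.7 35.7 39.6]
t13 0 [23.4, 36.7, 38.3, 37.1, 38.6, 37.9, 38.4, 36.5, 35.4, 26.9]
t13 1 [24.8, 37.0, 38.3, 36.4, 38.0, 37.3, 37.9, 35.7, 34.9, 23.0]
t13 2 [24.4, 36.9, 38.4, 38.9, 37.8, 36.3, 38.1, 37.3, 37.7, 23.0]
s13 0 [23.1, 34.5, 38.1, 36.6, 35.4, 37.4, 36.7, 35.8, 32.9, None]
s13 1 [26.0, 35.5, 35.1, 37.3, 37.4, 36.5, 35.9, 35.8, None, 25.4]
s13 2 [26.3, 34.8, 35.1, 34.6, 35.5, 35.8, 37.7, 36.3, 36.9, None]
[(199, 161, 224), (200, 136, 217), (201, 136, 217), (202, 138, 217), (203, 133, 211), (204, 130, 202), (205, 123, 188), (206, 144, 203), (207, 198, 233), (208, 237, 248), (209, 245, 250), (210, 246, 248), (211, 224, 235), (212, 160, 195), (213, 122, 179), (214, 126, 199), (215, 135, 217), (216, 141, 222), (217, 141, 220), (218, 138, 221), (219, 137, 217), (220, 149, 208)]
t13 mark angle (+ ahead) 123 9.99929764256218 e 3.8158235677507664
  carrier slope deg 0.8988724516072484 24.979097844641533 1198
s13 mark angle (+ ahead) 60 5.246601248984066 e 0.9574375602156969
  carrier slope deg 1.1003972266349709 26.232543181820315 672
knob 45 [0.60541476 0.10388052 0.11960086]
knob 53 [0.60086888 0.09830859 0.11668767]
58.2667
```

View pics/t13c.png

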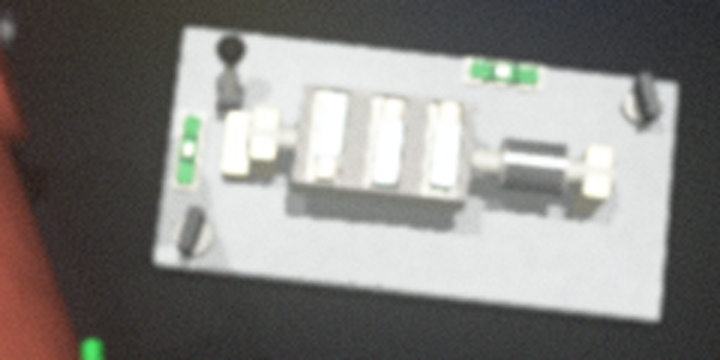

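The mark estimates disagree: the line centroid reads ahead, while the carrier slope may be biased by its visible near face. I'll resolve this before handing in.

```bash
python3 - <<'E'
from h import *
from scipy.stats import theilslopes
a=np.array([.0872,.9962,0]); b=np.array([.9962,-.0872,0]); O=np.array([.5238,-.135,.095])
for n in('t7','s7','t8','s8','t9','s9','t13','s13'):
    c=ld(n);P,C=cloud(c); D=P-O; t=D@a;e=D@b;h=D[:,2]; out=[]
    for nm,lst,hm in (('floor',(.0745,.1185,.1625),.0195),('strip',(.0965,.1405),.0255)):
        if nm=='floor' and n in('t13','s13'): continue
        E=[];H=[]
        for c0 in lst:
            k=(abs(t-c0)<(.008 if nm=='floor' else .005))&(abs(e)<.029)&(abs(h-hm)<.007)
            E.append(e[k]);H.append(h[k]-np.median(h[k]))
        s=np.polyfit(np.concatenate(E),np.concatenate(H),1)[0]; out.append((nm,round(np.degrees(s),2)))
    m=(P[:,0]>.38)&(P[:,0]<.45)&(P[:,1]>-.2)&(P[:,1]<.05)&(abs(P[:,2]-.034)<.008)
    q=np.linalg.lstsq(np.c_[e[m],t[m],np.ones(m.sum())],h[m],rcond=None)[0]
    # plate across wider: near strip and far strip
    m=(abs(h+.061)<.008)&(t>-.1)&(t<.2)&(abs(e)<.09)&((e<-.06)|(e>.062))&(C.mean(1)>130)&(np.ptp(C,axis=1)<25)
    q2=np.polyfit(e[m],h[m],1)[0]
    out.append(('plate wide',round(np.degrees(q2),2)))
    # mark vs hub edges in image: profile across hub in top image rows
    prof=[]
    for ang in range(-60,61,4):
        r=np.radians(ang); X=[O+a*tt+b*.02*np.sin(r)+np.array([0,0,.02*np.cos(r)]) for tt in np.linspace(-.018,.018,25)]
        uv=np.array([proj(c,x) for x in X]).astype(np.float32); v=cv2.remap(c['image'].astype(np.float32).mean(2),uv[:,:1],uv[:,1:],cv2.INTER_LINEAR); prof.append(int(v.mean()))
    print(n,out); print('   ',prof, 'peak',-60+4*int(np.argmax(prof)))
E
```

```text
t7 [('floor', np.float64(3.63)), ('strip', np.float64(3.5)), ('plate wide', np.float64(0.01))]
    [104, 107, 110, 114, 118, 122, 125, 128, 131, 137, 151, 179, 213, 239, 250, 252, 247, 232, 204, 175, 153, 140, 135, 132, 131, 132, 135, 140, 147, 153, 160] peak 0
s7 [('floor', np.float64(3.82)), ('strip', np.float64(4.84)), ('plate wide', np.float64(-0.02))]
    [98, 102, 106, 110, 114, 117, 119, 120, 120, 126, 156, 206, 240, 253, 245, 219, 181, 145, 124, 115, 114, 120, 132, 145, 160, 173, 184, 191, 196, 199, 199] peak -8
t8 [('floor', np.float64(1.86)), ('strip', np.float64(1.37)), ('plate wide', np.float64(-0.0))]
    [104, 106, 109, 113, 117, 121, 125, 128, 131, 135, 140, 158, 188, 222, 244, 251, 250, 243, 223, 194, 168, 149, 139, 134, 131, 131, 133, 138, 145, 151, 158] peak 0
s8 [('floor', np.float64(0.8)), ('strip', np.float64(1.03)), ('plate wide', np.float64(0.02))]
    [97, 102, 107, 111, 114, 117, 120, 122, 122, 123, 140, 180, 227, 251, 253, 247, 221, 182, 148, 125, 116, 119, 130, 144, 159, 173, 183, 191, 196, 198, 199] peak -4
t9 [('floor', np.float64(0.03)), ('strip', np.flo
[... 248 characters left out ...]
('strip', np.float64(-0.06)), ('plate wide', np.float64(0.07))]
    [93, 97, 102, 106, 110, 112, 114, 116, 117, 116, 123, 151, 204, 242, 251, 244, 217, 179, 145, 122, 113, 115, 125, 139, 154, 166, 176, 184, 188, 191, 192] peak -4
t13 [('strip', np.float64(0.05)), ('plate wide', np.float64(-0.1))]
    [102, 105, 108, 112, 116, 120, 124, 127, 130, 134, 139, 151, 176, 209, 237, 249, 251, 246, 232, 207, 178, 155, 141, 134, 130, 129, 131, 136, 143, 149, 156] peak 4
s13 [('strip', np.float64(-0.05)), ('plate wide', np.float64(0.02))]
    [98, 103, 108, 112, 116, 118, 120, 122, 123, 123, 130, 159, 211, 245, 253, 248, 224, 188, 153, 129, 119, 121, 132, 146, 161, 175, 186, 193, 198, 201, 202] peak -4
```

Now unambiguous: carrier strips at 0.05° and −0.05°, plate level, and the mark profile averages about 0°. I'm handing in.

```bash
python3 -c "
from cell import manip
print(manip.finish_job())"
```

```text
the job is handed in; nothing more can be done
None
```

The job is handed in (no verdict was returned): at the last check both bubbles sat between their lines, the mark faced straight up to within about 1°, all three vials lay flat in their own pockets, and the clamp lever was fully over, at about 58 s on the clock.

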